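# Break down the product stacks at the styling station

## Task

Two stacks of hair products stand on the styling counter. Take both stacks apart and set every piece, right way up, in the middle of the mat of its own colour (the blue box square with its blue mat), never tipping any of them over on the way; when you are done, each of the five must be standing on its mat, let go and still.

Things in the scene. Friction and masses are not known exactly. Their poses are not given: they have to be found in the camera images.
- tub: the bottom of one stack: white round tub with a red lid (the same diameter), 64 mm across, 40 mm tall, flat top, about 150 g; loose. A tin stands on it at the start, so only the red rim shows from above. Origin: centre of its underside, z up
- case: the bottom of the other stack: black clip box with a blue lid, 100 mm long (its x), 56 mm wide (its y), 40 mm tall, flat top, about 160 g; loose. A tin stands on it at the start. Origin: centre of its underside, z up
- tin_yellow: round aluminium tin with a yellow lid, 48 mm across, 28 mm tall, flat top, about 80 g; loose. At the start it stands near the middle of the tub or of the box (either), with the purple pot on top of it. Origin: centre of its underside, z up
- tin_green: round aluminium tin with a green lid, 48 mm across, 28 mm tall, flat top, about 80 g; loose. At the start it stands near the middle of whichever of the tub and the box does not carry the yellow tin, with nothing on it. Origin: centre of its underside, z up
- pot: small round white pot with a purple lid, 32 mm across, 30 mm tall, about 50 g; loose. At the start it stands on the yellow tin, the top of that stack (its lid 98 mm above the counter). Origin: centre of its underside, z up
- rest_red: red round silicone mat lying flat on the counter, 92 mm across, 6 mm thick, with a paler disc 64 mm across in its middle; fixed. Origin: centre of its underside (its top is 6 mm higher), z up. Place of the tub
- rest_blue: blue rectangular silicone mat lying flat on the counter, 124 mm (its x) by 80 mm (its y), 6 mm thick, with a paler rectangle 100 by 56 mm in its middle; fixed. Origin: centre of its underside (its top is 6 mm higher), z up. Place of the box, long side along the mat's long side, either way round
- rest_yellow: yellow round silicone mat lying flat on the counter, 76 mm across, 6 mm thick, with a paler disc 48 mm across in its middle; fixed. Origin: centre of its underside (its top is 6 mm higher), z up. Place of the yellow tin
- rest_green: green round silicone mat lying flat on the counter, 76 mm across, 6 mm thick, with a paler disc 48 mm across in its middle; fixed. Origin: centre of its underside (its top is 6 mm higher), z up. Place of the green tin
- rest_purple: purple round silicone mat lying flat on the counter, 60 mm across, 6 mm thick, with a paler disc 32 mm across in its middle; fixed. Origin: centre of its underside (its top is 6 mm higher), z up. Place of the pot. The stacks and the five mats may be anywhere among one another in front of the robot; low clips, combs and brushes (under 35 mm) lie between them, taller equipment stands at the sides

How it is judged:
By the outcome, as a careful person would: the job done as asked, in the order asked, and still so for the second after the job is handed in, with the robot touching nothing.
It also fails if it takes over 131 s, if anything falls off the work surface, if the arm or the gripper's body presses on something with over 40 N, if the wrist force passes 120 N, or if a joint passes its speed limit or range.

## Robot

A 7-joint arm with a two-finger parallel gripper is mounted at the origin on the work surface. World frame = base frame: x ahead of the robot, y to its left, z up, the work surface at z = 0. Lengths are in m, angles in rad, forces in N, time in s.
With the tool pointing down it reaches from about 0.425 to 0.875 m from the base axis. Payload 8.4 kg.
Tool frame: the origin (TCP) lies on the centre line of the jaws, within the pads' length; the fingertips stand 14 mm ahead of it and the grasp point (between the pads) lies 5 mm behind it; x points along the fingers, z is the direction in which the jaws open and shut, and the axes are right-handed (so a half turn about x gives the same grasp; the last joint's range is limited). The gripper opens to 85 mm and grips with 20 to 120 N. Pads are 22 mm wide; open, the fingers measure 114 mm over their backs; the gripper's body (76 mm by 85 mm) begins 54 mm behind the grasp point. The pads swing forward as they close: fully open they stand 13 mm farther back than shut.
Start: joints at [1.237, 0.333, 0.04, 1.465, -0.013, 1.343, -0.059], TCP at [0.151, -0.632, 0.245] pointing down, gripper open.
Joint ranges: [-2.58, 2.58], [-0.38, 2.09], [-1.3, 1.39], [0.25, 2.4], [-1.5, 4.64], [0.08, 2.09], [-2.65, 2.65]. Speed limits (rad/s): [2.22, 2.22, 2.79, 2.79, 3.14, 3.14, 3.14].

## Interface

Orientations are given as a 3x3 rotation matrix whose columns are the frame's x, y, z axes.
In Python, from workcell import state, grab_frame, camera_model, close_job gives the robot as it stands. The module is installed in compiled form; this text tells all that it offers.
- The arm moves only by the tool apply_moves, never from a script. Its argument "commands" is a list of rows, each an object with "translation": the shift along the tool's x, y, z in units of 40 mm (1.0 is 40 mm), a list of three; "twist": the turn about the tool's x in units of 5 degrees (1.0 is 5 degrees); "grip": the closure, from -1 (fully open) to 1 (shut), so that 0 is half open. In form: [{"translation": [x, y, z], "twist": twist, "grip": grip}, ...]. A call has 1 to 10 rows; each row shifts and turns the commanded pose from where the row before left it, along the tool's axes as they then stand; what a row does not reach is not made up. A row lasts 1/12 s, in which the tool goes at most 41.7 mm and 7.16 degrees, less where a joint would pass 70% of its speed; a pose out of reach is approached as far as the arm can. A call is refused whole if a number of a shift passes 1 or a number of a turn 1, either way. A call with a gripper value outside its range is refused whole. The fingers move at their own pace and stop on an object; "newtons" is the grip in N (left out, the last holds). Time passes only in rows, so rows that do not move let the fingers close. It gives the time, the measured TCP pose, the force and the opening at its end, in the units of the state.
- state(): the state, without advancing time (a new reading comes with each control period).
- grab_frame(name): name is "scene" or "side" or "wrist"; returns the picture (400x640x3 uint8, red, green, blue); there is no depth.
- camera_model(name): a dict with "camera_matrix" (3x3 intrinsics, pixels), "xyz" and "attitude" of the camera in the world. Camera axes: x right, y up, looking along -z (the intrinsics and any distortion apply to the point x, -y, -z); pixel columns grow to the right and rows downward; lengths in m; the calibration is good to about 2 mm. A picture is of the moment at which its call begins: read the wrist's pose just before it. camera_model takes no time and is no camera call; for the wrist camera it gives the pose at the moment of the call.
- close_job(): hands the job in, once; it reports no verdict.
The state is a dict: "clock": time; "joint_positions": joint angles; "qd": joint speeds; "effort": joint torques, N m; "ee_pos": TCP position; "ee_rot": TCP orientation; "contact_force": force on the tool from outside, world axes, zero at the start; "wrist_torque": the same for the moment, N m; "grip_width": opening from 0.0 (shut) to 1.0 (fully open).
Only numpy, scipy, OpenCV 4.12 (cv2) and the standard library are available. Lean on these libraries where they do the work, as an engineer would, in place of code of your own. Each camera call takes 0.05 s, during which the arm holds its last target.

## Working session

There is one attempt and no reset: what is moved stays moved. The work goes in short steps, Python scripts to look and compute and a tool call to move; the robot and the scene stay as the last step left them, time stands still between calls to the robot, and variables do not carry over. Pictures are saved under pics/ and viewed, and the job is handed in when it is done.

Besides the shell and the picture viewer there is one more tool, called after ">>>" as name(argument=value, ...) on one line, values as JSON. apply_moves: Moves the arm, as the interface text tells. Its arguments: {"type":"object","properties":{"commands":{"type":"array"},"newtons":{"type":"number"}},"required":["commands"]}

```bash
mkdir -p pics
python3 - <<'E'
from workcell import *
import cv2, numpy as np
s=state(); print(s['clock'],s['ee_pos'],s['ee_rot'],s['grip_width'])
for n in ("scene","side","wrist"):
    m=camera_model(n); print(n,m)
    cv2.imwrite(f'pics/{n}0.png',grab_frame(n)[:,:,::-1])
E
```

```text
0.0 [ 0.15107214 -0.63173936  0.2444107 ] [[-5.18118751e-04  9.72560638e-01  2.32648955e-01]
 [ 1.56312034e-03  2.32649489e-01 -9.72559392e-01]
 [-9.99998644e-01 -1.40242944e-04 -1.64076938e-03]] 1.001415510389162
scene {'camera_matrix': array([[446.59477035,   0.        , 322.99541628],
       [  0.        , 446.59477035, 200.4654975 ],
       [  0.        ,   0.        ,   1.        ]]), 'xyz': array([ 1.11902346, -0.06982095,  0.79164517]), 'attitude': array([[ 0.11240648, -0.76558831,  0.63343455],
       [ 0.99353111,  0.09695324, -0.05912698],
       [-0.01614661,  0.63598319,  0.77153397]])}
side {'camera_matrix': array([[388.07556903,   0.        , 320.89532569],
       [  0.        , 388.07556903, 197.10995159],
       [  0.        ,   0.        ,   1.        ]]), 'xyz': array([ 0.49441519, -0.57548865,  0.6830995 ]), 'attitude': array([[ 0.99932618,  0.03567105, -0.00864625],
       [-0.03169366,  0.71981778, -0.69343917],
       [-0.01851198,  0.69324595,  0.7204633 ]])}
wrist {'camera_matrix': array([[320.22597028,   0.        , 323.33257733],
       [  0.        , 320.22597028, 203.67690765],
       [  0.        ,   0.        ,   1.        ]]), 'xyz': array([ 0.22316144, -0.61520808,  0.37219752]), 'attitude': array([[ 0.23136973,  0.93098157,  0.28238513],
       [-0.97286539,  0.2217047 ,  0.06618129],
       [-0.00099255, -0.29003506,  0.95701551]])}
```

View pics/scene0.png

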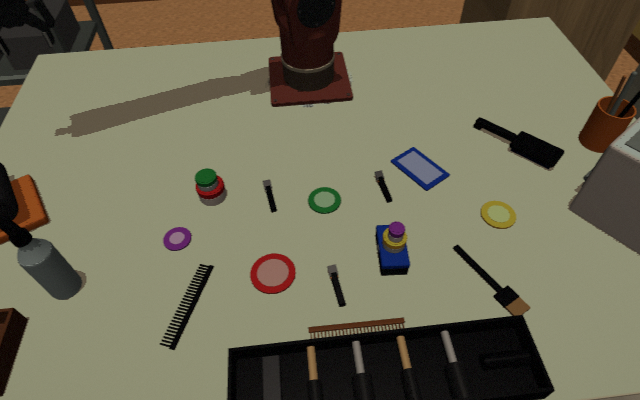

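View pics/side0.png

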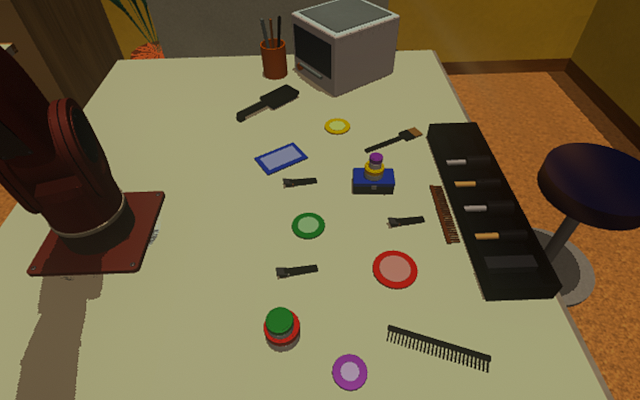

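View pics/wrist0.png

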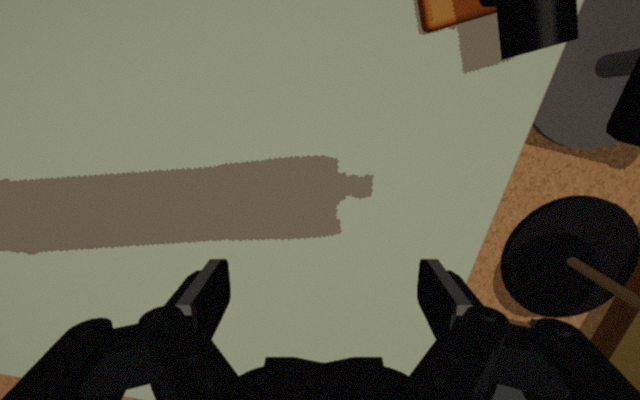

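```bash
cat > h.py <<'E'
import numpy as np, cv2
from workcell import *
def ray(m,uv):
    K=m['camera_matrix']; uv=np.atleast_2d(uv).astype(float)
    d=np.c_[(uv[:,0]-K[0,2])/K[0,0], -(uv[:,1]-K[1,2])/K[1,1], -np.ones(len(uv))]
    return d@np.array(m['attitude']).T
def toz(m,uv,z):
    d=ray(m,uv); o=np.array(m['xyz']); return (o+d*((z-o[2])/d[:,2])[:,None])[:,:2]
def proj(m,P):
    P=np.atleast_2d(P); c=(P-m['xyz'])@np.array(m['attitude']); K=m['camera_matrix']
    return np.c_[K[0,0]*c[:,0]/-c[:,2]+K[0,2], K[1,1]*-c[:,1]/-c[:,2]+K[1,2]]
H={'red':((0,6),(174,180)),'yellow':((24,34),),'green':((50,80),),'blue':((108,122),),'purple':((132,160),)}
def mask(img,c,smin=110,vmin=40):
    hsv=cv2.cvtColor(img,cv2.COLOR_RGB2HSV); M=0
    for a,b in H[c]: M=M|cv2.inRange(hsv,(a,smin,vmin),(b,255,255))
    return M
def blobs(img,c,amin=25,**k):
    M=mask(img,c,**k); n,l,st,ce=cv2.connectedComponentsWithStats(M)
    return [(st[i],ce[i],(l==i).astype(np.uint8)) for i in range(1,n) if st[i,4]>=amin]
E
python3 - <<'E'
from h import *
for n in ("scene","side"):
    img=cv2.imread(f'pics/{n}0.png')[:,:,::-1].copy(); m=camera_model(n)
    for c in H:
        for st,ce,l in blobs(img,c):
            u,v=ce
            cs,_=cv2.findContours(l,cv2.RETR_EXTERNAL,cv2.CHAIN_APPROX_NONE)
            p=toz(m,cs[0][:,0,:],0.006)
            (cc,sz,a)=cv2.minAreaRect((p*1000).astype(np.float32))
            print(n,c,st,np.round(ce),'rect mm',np.round(cc,1),np.round(sz,1),round(a,1))
E
```

```text
scene red [279  16   9  13  53] [283.  21.] rect mm [-326.1  -56. ] [81.5 21.9] 3.0
scene red [309  32  16   8  54] [317.  35.] rect mm [-223.8   45.6] [29.7 57.5] 35.7
scene red [ 269   52   83   52 1745] [309.  85.] rect mm [-5.1  1. ] [232.2 228.2] 0.0
scene red [196 176  29  23 283] [212. 190.] rect mm [ 404.7 -266.2] [61.5 64.5] 22.0
scene red [250 253  45  41 765] [272. 274.] rect mm [ 648.3 -131.9] [91.7 89.4] 9.8
scene yellow [481 201  35  27 452] [498. 214.] rect mm [559.5 369.2] [73.6 72.8] 20.4
scene yellow [383 228  24  18 149] [393. 239.] rect mm [595.4 129. ] [49.9 39.9] 63.4
scene green [195 169  21  17 261] [205. 176.] rect mm [ 363.1 -282.9] [50.5 47.9] 34.9
scene green [309 187  32  27 373] [324. 201.] rect mm [471.7  -7.1] [75.4 71.9] 7.1
scene blue [391 147  58  44 532] [420. 169.] rect mm [400.  232.8] [123.5  80.4] 31.1
scene blue [376 225  34  44 634] [391. 253.] rect mm [613.6 120.1] [ 57.2 108.7] 85.9
scene purple [389 222  16  16 196] [396. 229.] rect mm [574.3 138.6] [32.5 39.8] 82.9
scene purple [164 227  27  23 335] [177. 239.] rect mm [ 538.7 -332.3] [59
[... 672 characters left out ...]
6] [65.2 52. ] 24.0
side yellow [324 118  26  16 303] [337. 125.] rect mm [559.  369.1] [73.4 72.2] 36.1
side yellow [364 160  21  13  92] [374. 168.] rect mm [643.6 179.2] [43.6 51.5] 69.6
side green [292 213  33  26 402] [308. 226.] rect mm [470.3 -10.4] [73.5 73. ] 87.4
side green [266 307  27  28 575] [279. 320.] rect mm [ 414.7 -237. ] [48.5 53.3] 3.8
side blue [255 143  53  32 355] [281. 159.] rect mm [398.7 229. ] [120.8  79.7] 31.1
side blue [353 168  42  19 410] [373. 177.] rect mm [637.7 141.9] [ 63.  103.1] 84.0
side purple [370 153  13   9  89] [376. 157.] rect mm [654.8 218.3] [33.5 32. ] 83.2
side purple [332 354  35  36 654] [349. 372.] rect mm [ 537.3 -334.3] [56.7 57.6] 41.2
```

Run:
```python
from h import *
def rect(n,c,idx,z):
    img=cv2.imread(f'pics/{n}0.png')[:,:,::-1].copy(); m=camera_model(n)
    for st,ce,l in blobs(img,c):
        if abs(ce[0]-idx[0])+abs(ce[1]-idx[1])<6:
            cs,_=cv2.findContours(l,cv2.RETR_EXTERNAL,cv2.CHAIN_APPROX_NONE)
            p=toz(m,cs[0][:,0,:],z)*1000
            r=cv2.minAreaRect(p.astype(np.float32)); print(n,c,z,np.round(r[0],1),np.round(r[1],1),np.round(cv2.boxPoints(r)).tolist())
rect('scene','purple',(396,229),.098); rect('side','purple',(376,157),.098)
rect('scene','green',(205,176),.068); rect('side','green',(279,320),.068)
rect('scene','yellow',(393,239),.068); rect('side','yellow',(374,168),.068)
rect('scene','red',(212,190),.040); rect('side','red',(284,332),.040)
rect('scene','blue',(420,169),.006); rect('side','blue',(281,159),.006)
rect('scene','blue',(391,253),.04); rect('side','blue',(373,177),.04)
for n,a in (('scene',(350,190,460,290)),('side',(335,135,415,205)),):
    i=cv2.imread(f'pics/{n}0.png')[a[1]:a[3],a[0]:a[2]]; 
    cv2.imwrite(f'pics/c_{n}.png',cv2.resize(i,None,fx=6,fy=6,interpolation=cv2.INTER_CUBIC))
i=cv2.imread('pics/scene0.png')[155:215,180:240];j=cv2.imread('pics/side0.png')[295:355,250:310]
cv2.imwrite('pics/c_tub.png',cv2.resize(np.hstack([i,j]),None,fx=6,fy=6,interpolation=cv2.INTER_CUBIC))
```

```text
scene purple 0.098 [638.1 114.2] [28.7 35.1] [[619.0, 102.0], [654.0, 98.0], [657.0, 126.0], [622.0, 131.0]]
side purple 0.098 [633.  110.4] [28.9 27.7] [[618.0, 98.0], [645.0, 94.0], [648.0, 123.0], [621.0, 126.0]]
scene green 0.068 [ 422.7 -266.1] [46.5 44.1] [[391.0, -261.0], [416.0, -297.0], [454.0, -271.0], [429.0, -235.0]]
side green 0.068 [ 422. -268.] [44.  48.5] [[398.0, -245.0], [402.0, -294.0], [446.0, -291.0], [442.0, -242.0]]
scene yellow 0.068 [636.7 113.3] [46.  36.8] [[610.0, 101.0], [643.0, 85.0], [663.0, 126.0], [631.0, 142.0]]
side yellow 0.068 [630.  110.1] [39.6 46.8] [[601.0, 100.0], [645.0, 83.0], [659.0, 121.0], [615.0, 137.0]]
scene red 0.04 [ 435.6 -257.7] [58.9 61.7] [[397.0, -240.0], [420.0, -297.0], [474.0, -275.0], [451.0, -218.0]]
side red 0.04 [ 425.9 -270.7] [61.9 49.4] [[388.0, -261.0], [408.0, -306.0], [464.0, -281.0], [444.0, -236.0]]
scene blue 0.006 [400.  232.8] [123.5  80.4] [[326.0, 235.0], [368.0, 166.0], [474.0, 230.0], [432.0, 299.0]]
side blue 0.006 [398.7 229. ] [120.8  79.7] [[326.0, 232.0], [368.0, 164.0], [471.0, 226.0], [430.0, 294.0]]
scene blue 0.04 [635.5 111.9] [ 54.7 104. ] [[582.0, 88.0], [685.0, 81.0], [689.0, 135.0], [586.0, 143.0]]
side blue 0.04 [630.5 105.8] [59.8 98. ] [[579.0, 81.0], [676.0, 71.0], [682.0, 130.0], [585.0, 141.0]]
```

View pics/c_scene.png

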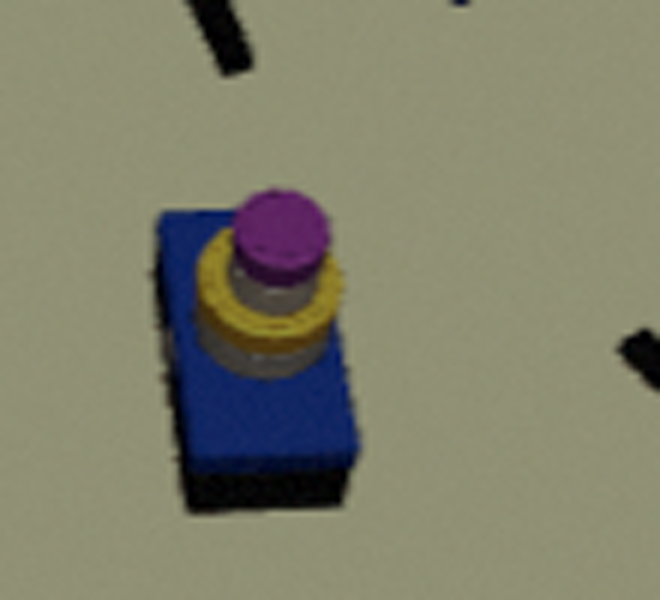

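View pics/c_side.png

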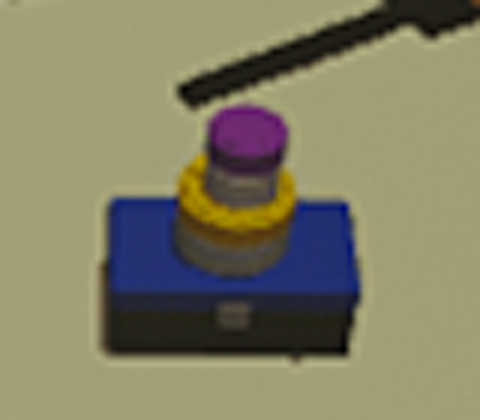

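View pics/c_tub.png

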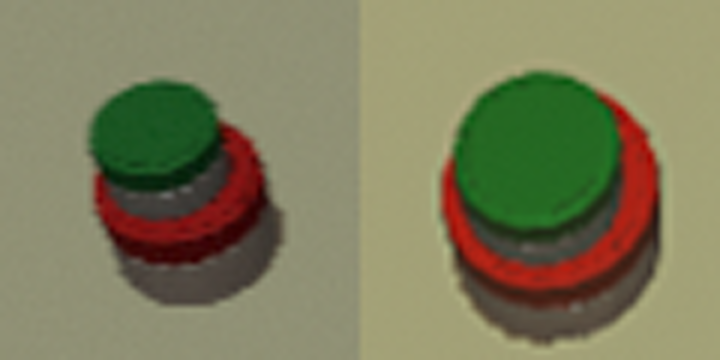

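```bash
cat >> h.py <<'E'
def go(x,y,z,yaw=None):
    """print what is left in tool axes, units; yaw = wanted angle of jaw axis (deg, mod 180)"""
    s=state(); R=np.array(s['ee_rot']); p=np.array(s['ee_pos'])
    a=np.degrees(np.arctan2(R[1,2],R[0,2])); tw=0
    if yaw is not None:
        tw=-((yaw-a+90)%180-90)          # about tool x (down)
    r=cv2.Rodrigues(np.array([np.radians(tw),0,0]))[0]
    d=np.array([x,y,z])-p
    print('t',round(s['clock'],2),'pos',np.round(p,4),'jaw',round(a,1),'grip',round(s['grip_width'],3),'F',np.round(s['contact_force'],1),'j',np.round(s['joint_positions'],2))
    print('twist units',round(tw/5,2),'then trans units',np.round((R@r).T@d/.04,3), '|d|mm',round(np.linalg.norm(d)*1000,1))
E
python3 -c "
from h import *
go(.635,.113,.2,85.5)"
```

```text
t 0.15 pos [ 0.1511 -0.6318  0.2446] jaw -76.5 grip 0.997 F [-0.3  0.2  0.2] j [ 1.24  0.33  0.04  1.47 -0.01  1.34 -0.06]
twist units 3.59 then trans units [  1.134  10.6   -19.511] |d|mm 889.3
```

>>> apply_moves(commands=[{"translation": [0, 0, 0], "twist": 0.9, "grip": -0.2}, {"translation": [0, 0, 0], "twist": 0.9, "grip": -0.2}, {"translation": [0, 0, 0], "twist": 0.9, "grip": -0.2}, {"translation": [0, 0, 0], "twist": 0.9, "grip": -0.2}], newtons=40)

```text
clock: 0.48
ee_pos: [0.1511, -0.632, 0.2449]
ee_rot: [[-0.0, 0.997, -0.083], [0.001, -0.083, -0.997], [-1.0, -0.0, -0.001]]
contact_force: [1.0, 0.4, 0.0]
grip_width: 0.601
```

```bash
python3 -c "
from h import *
go(.635,.113,.2,85.5)"
```

```text
t 0.48 pos [ 0.1511 -0.632   0.2449] jaw -94.8 grip 0.601 F [1.  0.4 0. ] j [ 1.2   0.33  0.08  1.47 -0.03  1.34 -0.37]
twist units -0.05 then trans units [  1.134  10.598 -19.515] |d|mm 889.4
```

>>> apply_moves(commands=[{"translation": [0, 0.44, -0.8], "twist": 0, "grip": -0.2}, {"translation": [0, 0.44, -0.8], "twist": 0, "grip": -0.2}, {"translation": [0, 0.44, -0.8], "twist": 0, "grip": -0.2}, {"translation": [0, 0.44, -0.8], "twist": 0, "grip": -0.2}, {"translation": [0, 0.44, -0.8], "twist": 0, "grip": -0.2}, {"translation": [0, 0.44, -0.8], "twist": 0, "grip": -0.2}, {"translation": [0, 0.44, -0.8], "twist": 0, "grip": -0.2}, {"translation": [0, 0.44, -0.8], "twist": 0, "grip": -0.2}, {"translation": [0, 0.44, -0.8], "twist": 0, "grip": -0.2}, {"translation": [0, 0.44, -0.8], "twist": 0, "grip": -0.2}])

```text
clock: 1.32
ee_pos: [0.3525, -0.3254, 0.2453]
ee_rot: [[-0.0, 0.997, -0.079], [-0.0, -0.079, -0.997], [-1.0, -0.0, 0.0]]
contact_force: [0.0, 0.0, -0.6]
grip_width: 0.601
```

>>> apply_moves(commands=[{"translation": [0, 0.44, -0.8], "twist": 0, "grip": -0.2}, {"translation": [0, 0.44, -0.8], "twist": 0, "grip": -0.2}, {"translation": [0, 0.44, -0.8], "twist": 0, "grip": -0.2}, {"translation": [0, 0.44, -0.8], "twist": 0, "grip": -0.2}, {"translation": [0, 0.44, -0.8], "twist": 0, "grip": -0.2}, {"translation": [0, 0.44, -0.8], "twist": 0, "grip": -0.2}, {"translation": [0, 0.44, -0.8], "twist": 0, "grip": -0.2}, {"translation": [0, 0.44, -0.8], "twist": 0, "grip": -0.2}, {"translation": [0, 0.44, -0.8], "twist": 0, "grip": -0.2}, {"translation": [0, 0.44, -0.8], "twist": 0, "grip": -0.2}])

```text
clock: 2.15
ee_pos: [0.5534, -0.0205, 0.2453]
ee_rot: [[-0.0, 0.997, -0.08], [-0.0, -0.08, -0.997], [-1.0, -0.0, 0.0]]
contact_force: [0.6, 0.2, -0.1]
grip_width: 0.602
```

```bash
python3 -c "
from h import *
go(.635,.113,.2,85.5)"
```

```text
t 2.15 pos [ 0.5534 -0.0205  0.2453] jaw -94.6 grip 0.602 F [ 0.6  0.2 -0.1] j [ 0.43  0.18 -0.53  1.68  0.09  1.31 -1.77]
twist units -0.01 then trans units [ 1.131  1.772 -3.488] |d|mm 162.9
```

>>> apply_moves(commands=[{"translation": [0.16, 0.35, -0.7], "twist": 0, "grip": -0.2}, {"translation": [0.16, 0.35, -0.7], "twist": 0, "grip": -0.2}, {"translation": [0.16, 0.35, -0.7], "twist": 0, "grip": -0.2}, {"translation": [0.16, 0.35, -0.7], "twist": 0, "grip": -0.2}, {"translation": [0.16, 0.35, -0.69], "twist": 0, "grip": -0.2}, {"translation": [0, 0, 0], "twist": 0, "grip": -0.2}])

```text
clock: 2.65
ee_pos: [0.6339, 0.1182, 0.211]
ee_rot: [[-0.003, 0.997, -0.073], [0.004, -0.073, -0.997], [-1.0, -0.003, -0.003]]
contact_force: [-1.5, 0.4, 0.2]
grip_width: 0.602
```

```bash
python3 -c "
from h import *
go(.635,.113,.087,85.5)
m=camera_model('wrist'); im=grab_frame('wrist'); cv2.imwrite('pics/w1.png',im[:,:,::-1])
print(proj(m,[[.635,.113,.098],[.632,.112,.068],[.635,.113,.04]]))"
```

```text
t 2.65 pos [0.6339 0.1182 0.211 ] jaw -94.2 grip 0.602 F [-1.5  0.4  0.2] j [ 0.19  0.4  -0.58  1.5   0.22  1.31 -2.05]
twist units 0.06 then trans units [3.1   0.047 0.137] |d|mm 124.2
[[329.74365511 202.86123637]
 [330.55985065 196.12593588]
 [328.76036179 185.30351363]]
```

View pics/w1.png

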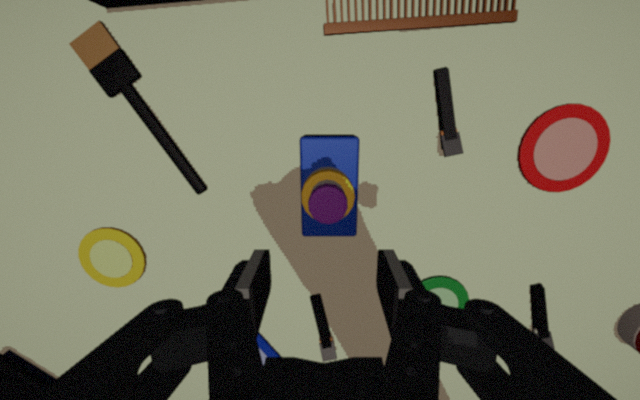

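```bash
cat >> h.py <<'E'
def top(name,c,z,near=None,amin=60,save=None):
    """centre of flat coloured top at height z via min enclosing circle of contour on that plane"""
    m=camera_model(name); im=grab_frame(name)
    if save: cv2.imwrite(save,im[:,:,::-1])
    for st,ce,l in blobs(im,c,amin):
        cs,_=cv2.findContours(l,cv2.RETR_EXTERNAL,cv2.CHAIN_APPROX_NONE)
        p=(toz(m,max(cs,key=len)[:,0,:],z)*1000).astype(np.float32)
        if near is not None and np.linalg.norm(p.mean(0)-np.array(near)*1000)>60: continue
        if len(p)<8: continue
        c2,r=cv2.minEnclosingCircle(p); e=cv2.fitEllipse(p); rr=cv2.minAreaRect(p)
        print(name,c,'px',np.round(ce,1),'circ',np.round(c2,1),'d',round(2*r,1),'ell',np.round(e[0],1),np.round(e[1],1),'rect',np.round(rr[0],1),np.round(rr[1],1),round(rr[2],1))
E
python3 -c "
from h import *
top('wrist','purple',.098,(.635,.113))
top('wrist','yellow',.068,(.635,.113))
top('wrist','blue',.040,(.635,.113))
go(.635,.113,.087,85.5)
"
```

```text
wrist purple px [323.7 203. ] circ [634.5 114.5] d 32.6 ell [634.3 114.8] [29. 32.] rect [634.7 114.9] [29.2 32.1] 85.7
wrist blue px [322.4 176.3] circ [632.2 112.9] d 108.7 ell [633.2 113.5] [ 58.9 112. ] rect [632.8 113.1] [53.7 98.2] 86.0
t 2.85 pos [0.6336 0.1106 0.2132] jaw -94.6 grip 0.599 F [ 0.1 -0.7  0.1] j [ 0.2   0.4  -0.57  1.5   0.22  1.31 -2.05]
twist units -0.02 then trans units [ 3.154  0.032 -0.065] |d|mm 126.2
```

>>> apply_moves(commands=[{"translation": [0.5, 0.02, -0.1], "twist": 0, "grip": -0.2}, {"translation": [0.6, 0, 0], "twist": 0, "grip": -0.2}, {"translation": [0.6, 0, 0], "twist": 0, "grip": -0.2}, {"translation": [0.5, 0, 0], "twist": 0, "grip": -0.2}, {"translation": [0.3, 0, 0], "twist": 0, "grip": -0.2}, {"translation": [0, 0, 0], "twist": 0, "grip": -0.2}])

```text
clock: 3.35
ee_pos: [0.6334, 0.1135, 0.111]
ee_rot: [[-0.004, 0.997, -0.081], [-0.001, -0.081, -0.997], [-1.0, -0.003, 0.002]]
contact_force: [-0.2, -0.4, 0.4]
grip_width: 0.602
```

```bash
python3 -c "
from h import *
go(.6345,.1145,.087,85.5)
im=grab_frame('side');cv2.imwrite('pics/s2.png',cv2.resize(im[100:220,310:470,::-1],None,fx=5,fy=5))
go(.6345,.1145,.087,85.5)
"
```

```text
t 3.35 pos [0.6334 0.1135 0.111 ] jaw -94.6 grip 0.602 F [-0.2 -0.4  0.4] j [ 0.18  0.48 -0.55  1.61  0.27  1.14 -2.1 ]
twist units -0.03 then trans units [ 0.599  0.027 -0.027] |d|mm 24.0
t 3.4 pos [0.6343 0.1141 0.1129] jaw -94.6 grip 0.598 F [0.7 0.5 0.6] j [ 0.18  0.48 -0.55  1.6   0.27  1.14 -2.1 ]
twist units -0.03 then trans units [ 0.647  0.005 -0.01 ] |d|mm 25.9
```

View pics/s2.png

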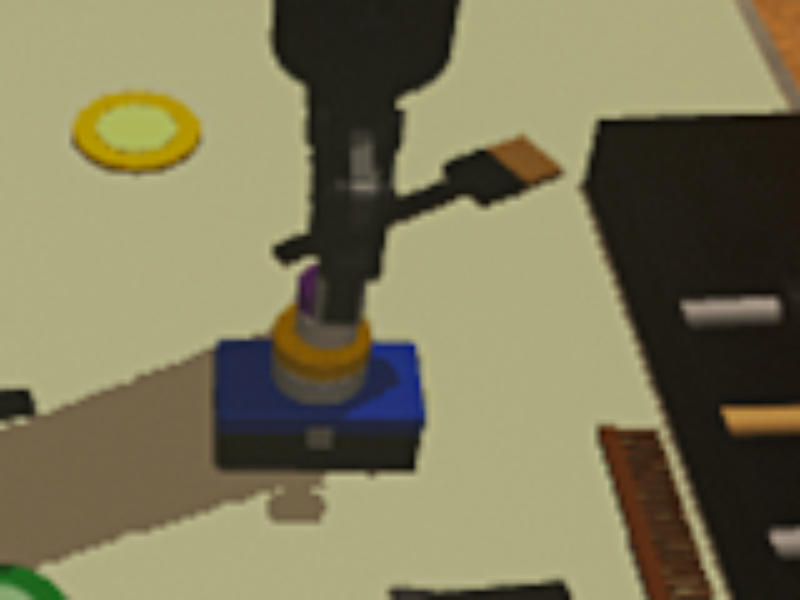

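>>> apply_moves(commands=[{"translation": [0.3, 0, 0], "twist": 0, "grip": -0.2}, {"translation": [0.25, 0, 0], "twist": 0, "grip": -0.2}, {"translation": [0.05, 0, 0], "twist": 0, "grip": -0.1}, {"translation": [0, 0, 0], "twist": 0, "grip": 0.1}, {"translation": [0, 0, 0], "twist": 0, "grip": 0.4}, {"translation": [0, 0, 0], "twist": 0, "grip": 0.6}, {"translation": [0, 0, 0], "twist": 0, "grip": 0.6}, {"translation": [0, 0, 0], "twist": 0, "grip": 0.6}], newtons=40)

```text
clock: 4.07
ee_pos: [0.635, 0.1155, 0.0897]
ee_rot: [[0.0, 0.997, -0.079], [0.0, -0.079, -0.997], [-1.0, 0.0, -0.0]]
contact_force: [-0.6, 0.3, -0.7]
grip_width: 0.361
```

>>> apply_moves(commands=[{"translation": [-0.2, 0, 0], "twist": 0, "grip": 0.6}, {"translation": [-0.4, 0, 0], "twist": 0, "grip": 0.6}, {"translation": [-0.5, 0, 0], "twist": 0, "grip": 0.6}, {"translation": [-0.6, 0, 0], "twist": 0, "grip": 0.6}, {"translation": [-0.5, 0, 0], "twist": 0, "grip": 0.6}, {"translation": [-0.3, 0, 0], "twist": 0, "grip": 0.6}, {"translation": [0, 0, 0], "twist": 0, "grip": 0.6}])

```text
clock: 4.65
ee_pos: [0.6362, 0.116, 0.1929]
ee_rot: [[0.005, 0.997, -0.079], [0.001, -0.079, -0.997], [-1.0, 0.005, -0.001]]
contact_force: [0.1, 0.3, -0.6]
grip_width: 0.361
```

```bash
python3 -c "
from h import *
go(.538,-.3333,.19)
im=grab_frame('side');cv2.imwrite('pics/s3.png',cv2.resize(im[60:220,310:470,::-1],None,fx=3.5,fy=3.5))
top('scene','yellow',.068,(.635,.113))
"
```

```text
t 4.65 pos [0.6362 0.116  0.1929] jaw -94.5 grip 0.361 F [ 0.1  0.3 -0.6] j [ 0.19  0.41 -0.57  1.52  0.23  1.27 -2.07]
twist units 0.0 then trans units [ 0.052 -1.557 11.393] |d|mm 459.9
```

View pics/s3.png

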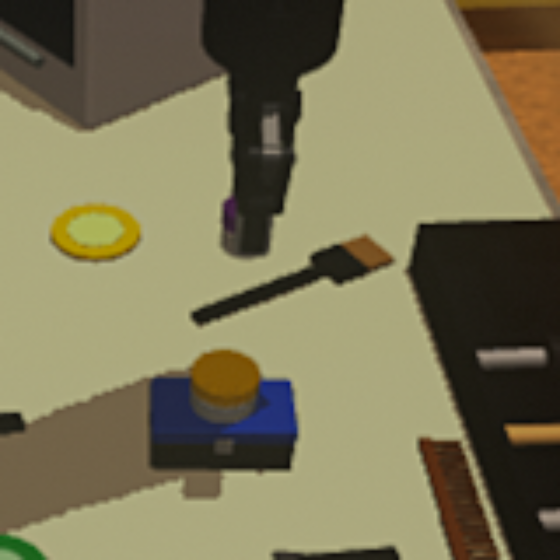

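>>> apply_moves(commands=[{"translation": [0, -0.05, 0.4], "twist": 0, "grip": 0.6}, {"translation": [0, -0.1, 0.7], "twist": 0, "grip": 0.6}, {"translation": [0, -0.12, 0.9], "twist": 0, "grip": 0.6}, {"translation": [0, -0.12, 0.9], "twist": 0, "grip": 0.6}, {"translation": [0, -0.12, 0.9], "twist": 0, "grip": 0.6}, {"translation": [0, -0.12, 0.9], "twist": 0, "grip": 0.6}, {"translation": [0, -0.12, 0.9], "twist": 0, "grip": 0.6}, {"translation": [0, -0.12, 0.9], "twist": 0, "grip": 0.6}, {"translation": [0, -0.12, 0.9], "twist": 0, "grip": 0.6}, {"translation": [0, -0.12, 0.9], "twist": 0, "grip": 0.6}])

```text
clock: 5.58
ee_pos: [0.5627, -0.2135, 0.1875]
ee_rot: [[-0.002, 0.997, -0.079], [0.001, -0.079, -0.997], [-1.0, -0.003, -0.001]]
contact_force: [0.9, -0.4, -1.3]
grip_width: 0.355
```

>>> apply_moves(commands=[{"translation": [0, -0.12, 0.9], "twist": 0, "grip": 0.6}, {"translation": [0, -0.12, 0.9], "twist": 0, "grip": 0.6}, {"translation": [0, -0.12, 0.7], "twist": 0, "grip": 0.6}, {"translation": [0, -0.12, 0.4], "twist": 0, "grip": 0.6}, {"translation": [0, -0.1, 0.2], "twist": 0, "grip": 0.6}, {"translation": [0, 0, 0], "twist": 0, "grip": 0.6}, {"translation": [0, 0, 0], "twist": 0, "grip": 0.6}])

```text
clock: 6.17
ee_pos: [0.5312, -0.3325, 0.1883]
ee_rot: [[-0.001, 0.997, -0.079], [0.002, -0.079, -0.997], [-1.0, -0.001, -0.001]]
contact_force: [-0.7, 0.5, -0.1]
grip_width: 0.359
```

```bash
python3 -c "
from h import *
go(.538,-.3333,.0285)
m=camera_model('wrist')
im=grab_frame('wrist');cv2.imwrite('pics/w4.png',im[:,:,::-1])
p=np.array(state()['ee_pos']); print(proj(m,[p,p+[0,0,.0083],p-[0,0,.0217],[.538,-.3333,.006]]))
"
```

```text
t 6.17 pos [ 0.5312 -0.3325  0.1883] jaw -94.5 grip 0.359 F [-0.7  0.5 -0.1] j [ 0.79  0.35 -0.38  1.58  0.14  1.24 -1.26]
twist units 0.0 then trans units [3.995 0.177 0.012] |d|mm 159.9
[[320.56323942 278.48986139]
 [320.38444533 288.6025145 ]
 [320.9488307  256.68069062]
 [323.31974103 177.59899751]]
```

View pics/w4.png

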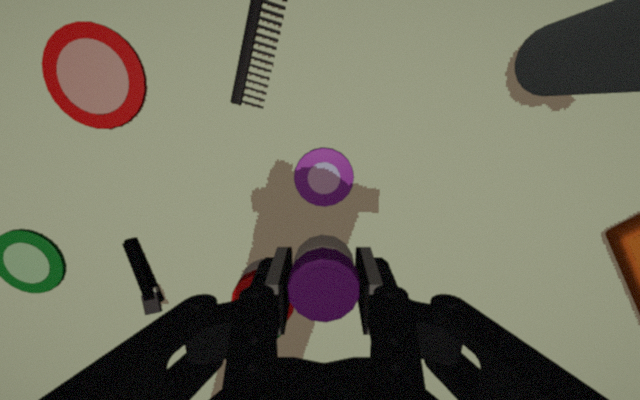

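>>> apply_moves(commands=[{"translation": [0.4, 0.1, 0.01], "twist": 0, "grip": 0.6}, {"translation": [0.6, 0.06, 0], "twist": 0, "grip": 0.6}, {"translation": [0.7, 0, 0], "twist": 0, "grip": 0.6}, {"translation": [0.7, 0, 0], "twist": 0, "grip": 0.6}, {"translation": [0.6, 0, 0], "twist": 0, "grip": 0.6}, {"translation": [0.4, 0, 0], "twist": 0, "grip": 0.6}, {"translation": [0.2, 0, 0], "twist": 0, "grip": 0.6}, {"translation": [0.1, 0, 0], "twist": 0, "grip": 0.6}, {"translation": [0, 0, 0], "twist": 0, "grip": 0.6}, {"translation": [0, 0, 0], "twist": 0, "grip": 0.6}])

```text
clock: 7.05
ee_pos: [0.5385, -0.3343, 0.0424]
ee_rot: [[0.001, 0.997, -0.079], [-0.0, -0.079, -0.997], [-1.0, 0.001, 0.0]]
contact_force: [0.2, 0.3, 0.1]
grip_width: 0.361
```

```bash
python3 -c "
from h import *
go(.538,-.333,.0285)
"
```

```text
t 7.05 pos [ 0.5385 -0.3343  0.0424] jaw -94.5 grip 0.361 F [0.2 0.3 0.1] j [ 0.77  0.5  -0.36  1.69  0.21  0.98 -1.32]
twist units 0.0 then trans units [ 0.348 -0.017 -0.032] |d|mm 14.0
```

>>> apply_moves(commands=[{"translation": [0.15, 0, 0], "twist": 0, "grip": 0.6}, {"translation": [0.12, 0, 0], "twist": 0, "grip": 0.6}, {"translation": [0.06, 0, 0], "twist": 0, "grip": 0.6}, {"translation": [0.02, 0, 0], "twist": 0, "grip": 0.6}, {"translation": [0, 0, 0], "twist": 0, "grip": 0.6}, {"translation": [0, 0, 0], "twist": 0, "grip": 0.6}])

```text
clock: 7.55
ee_pos: [0.5376, -0.3347, 0.0275]
ee_rot: [[0.0, 0.997, -0.079], [-0.0, -0.079, -0.997], [-1.0, 0.0, 0.0]]
contact_force: [-0.5, 0.6, 1.8]
grip_width: 0.362
```

```bash
python3 -c "
from h import *
go(.538,-.333,.0285)
"
```

```text
t 7.55 pos [ 0.5376 -0.3347  0.0275] jaw -94.6 grip 0.362 F [-0.5  0.6  1.8] j [ 0.76  0.52 -0.35  1.7   0.21  0.96 -1.32]
twist units 0.0 then trans units [-0.026  0.006 -0.044] |d|mm 2.0
```

Contact (1.8 N) at the expected height. Opening gently, then lifting.

>>> apply_moves(commands=[{"translation": [0, 0, 0], "twist": 0, "grip": 0.2}, {"translation": [0, 0, 0], "twist": 0, "grip": 0.0}, {"translation": [0, 0, 0], "twist": 0, "grip": -0.2}, {"translation": [0, 0, 0], "twist": 0, "grip": -0.2}, {"translation": [-0.3, 0, 0], "twist": 0, "grip": -0.2}, {"translation": [-0.6, 0, 0], "twist": 0, "grip": -0.3}, {"translation": [-0.9, 0, 0], "twist": 0, "grip": -0.5}, {"translation": [-0.9, 0, 0], "twist": 0, "grip": -0.5}, {"translation": [-0.9, 0, 0], "twist": 0, "grip": -0.5}, {"translation": [-0.5, 0, 0], "twist": 0, "grip": -0.5}])

```text
clock: 8.38
ee_pos: [0.5389, -0.3351, 0.1971]
ee_rot: [[0.005, 0.997, -0.079], [-0.003, -0.079, -0.997], [-1.0, 0.005, 0.002]]
contact_force: [1.4, 0.2, -0.3]
grip_width: 0.75
```

```bash
python3 -c "
from h import *
go(.422,-.267,.2)
top('wrist','purple',.036,(.538,-.333),save='pics/w5.png')
top('wrist','green',.068,(.422,-.267))
top('wrist','red',.04,(.422,-.267))
top('scene','purple',.006,(.538,-.333))
"
```

```text
t 8.38 pos [ 0.5389 -0.3351  0.1971] jaw -94.5 grip 0.75 F [ 1.4  0.2 -0.3] j [ 0.79  0.36 -0.39  1.56  0.14  1.25 -1.27]
twist units 0.0 then trans units [-0.091 -3.048 -1.465] |d|mm 135.3
wrist purple px [321.1 184.8] circ [ 544.9 -334.1] d 52.4 ell [ 544.9 -334.1] [51.1 51.3] rect [ 544.9 -333.9] [51.5 51.5] 7.2
wrist green px [262.9 323.6] circ [ 424.3 -265.9] d 47.9 ell [ 422.5 -269.3] [37.2 47.8] rect [ 421.8 -271. ] [35.9 47.5] 64.1
wrist red px [276.2 290.1] circ [ 432.5 -275.8] d 61.6 ell [ 435.2 -278.8] [30.9 54.5] rect [ 436.6 -282.4] [60.3 27.9] 32.0
scene purple px [176.  236.8] circ [ 532.2 -334.1] d 73.4 ell [ 534.9 -334.2] [53.1 70.4] rect [ 533.4 -332. ] [56.9 67.1] 86.0
```

View pics/w5.png

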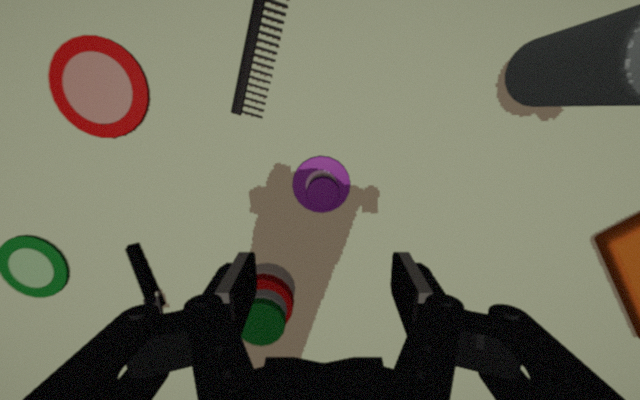

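```bash
python3 -c "
from h import *
i=cv2.imread('pics/w5.png')[140:230,270:370]; cv2.imwrite('pics/c5.png',cv2.resize(i,None,fx=6,fy=6,interpolation=cv2.INTER_CUBIC))
m=camera_model('wrist'); a=proj(m,[[.538,-.3335,.036],[.538,-.3335,.006]]); print(a,(a-[270,140])*6)
"
```

```text
[[321.37182512 191.24763273]
 [321.50577763 183.74723227]] [[308.23095074 307.48579638]
 [309.03466578 262.48339359]]
```

View pics/c5.png

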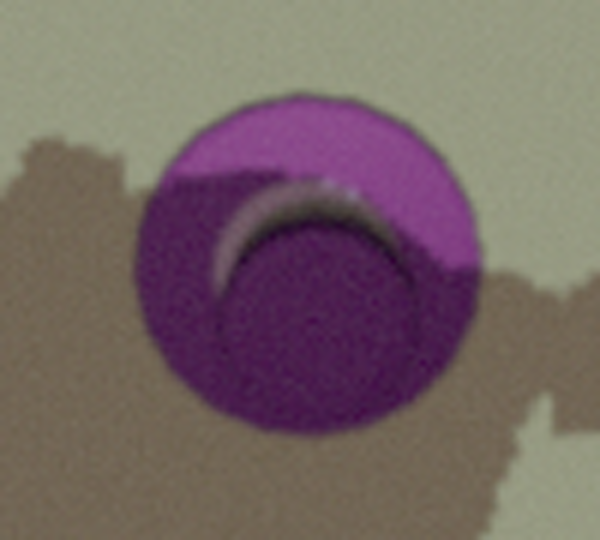

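>>> apply_moves(commands=[{"translation": [0, -0.4, -0.2], "twist": 0, "grip": -0.5}, {"translation": [0, -0.8, -0.4], "twist": 0, "grip": -0.5}, {"translation": [0, -0.8, -0.4], "twist": 0, "grip": -0.5}, {"translation": [0, -0.6, -0.3], "twist": 0, "grip": -0.5}, {"translation": [0, -0.3, -0.15], "twist": 0, "grip": -0.5}, {"translation": [0, -0.12, 0], "twist": 0, "grip": -0.5}, {"translation": [0, 0, 0], "twist": 0, "grip": -0.5}, {"translation": [0, 0, 0], "twist": 0, "grip": -0.5}])

```text
clock: 9.25
ee_pos: [0.4219, -0.2677, 0.191]
ee_rot: [[-0.0, 0.997, -0.08], [0.0, -0.08, -0.997], [-1.0, -0.0, -0.0]]
contact_force: [0.4, -0.3, 0.1]
grip_width: 0.756
```

```bash
python3 -c "
from h import *
go(.422,-.267,.06)
top('wrist','green',.068,(.422,-.267),save='pics/w6.png')
top('wrist','red',.04,(.422,-.267))
"
```

```text
t 9.25 pos [ 0.4219 -0.2677  0.191 ] jaw -94.6 grip 0.756 F [ 0.4 -0.3  0.1] j [ 0.87  0.09 -0.41  1.88  0.04  1.18 -1.21]
twist units 0.0 then trans units [ 3.274e+00  1.000e-03 -1.600e-02] |d|mm 131.0
wrist green px [320.7 200. ] circ [ 423.1 -265.8] d 47.4 ell [ 422.8 -266. ] [44.7 46.3] rect [ 423.2 -265.9] [45.  46.7] 85.3
wrist red px [312.7 175.5] circ [ 424.5 -262.6] d 63.4 ell [ 420.5 -263.7] [58.1 65.8] rect [ 430.9 -261.2] [49.  62.6] 12.6
```

View pics/w6.png

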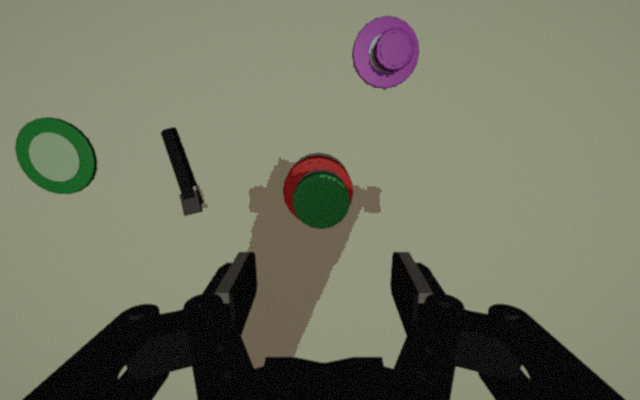

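>>> apply_moves(commands=[{"translation": [0.5, 0.03, -0.04], "twist": 0, "grip": -0.5}, {"translation": [0.7, 0, 0], "twist": 0, "grip": -0.5}, {"translation": [0.7, 0, 0], "twist": 0, "grip": -0.5}, {"translation": [0.6, 0, 0], "twist": 0, "grip": -0.5}, {"translation": [0.4, 0, 0], "twist": 0, "grip": -0.5}, {"translation": [0.2, 0, 0], "twist": 0, "grip": -0.5}, {"translation": [0.1, 0, 0], "twist": 0, "grip": -0.5}, {"translation": [0, 0, 0], "twist": 0, "grip": -0.5}, {"translation": [0, 0, 0], "twist": 0, "grip": -0.5}])

```text
clock: 10.1
ee_pos: [0.4239, -0.266, 0.064]
ee_rot: [[0.001, 0.997, -0.079], [-0.0, -0.079, -0.997], [-1.0, 0.001, 0.0]]
contact_force: [0.5, -0.5, 0.3]
grip_width: 0.752
```

```bash
python3 -c "
from h import *
go(.423,-.266,.059)
"
```

```text
t 10.1 pos [ 0.4239 -0.266   0.064 ] jaw -94.5 grip 0.752 F [ 0.5 -0.5  0.3] j [ 0.84  0.24 -0.4   2.    0.12  0.92 -1.28]
twist units 0.0 then trans units [ 0.125 -0.022  0.001] |d|mm 5.1
```

>>> apply_moves(commands=[{"translation": [0.08, 0, 0], "twist": 0, "grip": -0.4}, {"translation": [0.04, 0, 0], "twist": 0, "grip": -0.3}, {"translation": [0, 0, 0], "twist": 0, "grip": -0.2}, {"translation": [0, 0, 0], "twist": 0, "grip": 0}, {"translation": [0, 0, 0], "twist": 0, "grip": 0.2}, {"translation": [0, 0, 0], "twist": 0, "grip": 0.2}, {"translation": [0, 0, 0], "twist": 0, "grip": 0.2}], newtons=40)

```text
clock: 10.68
ee_pos: [0.4234, -0.266, 0.0591]
ee_rot: [[0.001, 0.997, -0.079], [-0.001, -0.079, -0.997], [-1.0, 0.001, 0.001]]
contact_force: [-1.1, -0.1, 5.9]
grip_width: 0.549
```

>>> apply_moves(commands=[{"translation": [-0.2, 0, 0], "twist": 0, "grip": 0.2}, {"translation": [-0.4, 0, 0], "twist": 0, "grip": 0.2}, {"translation": [-0.6, 0, 0], "twist": 0, "grip": 0.2}, {"translation": [-0.6, 0, 0], "twist": 0, "grip": 0.2}, {"translation": [-0.4, 0, 0], "twist": 0, "grip": 0.2}, {"translation": [-0.2, 0, 0], "twist": 0, "grip": 0.2}, {"translation": [0, 0, 0], "twist": 0, "grip": 0.2}])

```text
clock: 11.27
ee_pos: [0.4239, -0.2662, 0.1564]
ee_rot: [[0.002, 0.997, -0.079], [-0.002, -0.079, -0.997], [-1.0, 0.003, 0.002]]
contact_force: [0.9, 0.4, -1.2]
grip_width: 0.547
```

```bash
python3 -c "
from h import *
go(.471,-.009,.16)
top('wrist','green',.006,(.471,-.009),save='pics/w7.png')
top('wrist','red',.04,(.422,-.267))
"
```

```text
t 11.27 pos [ 0.4239 -0.2662  0.1564] jaw -94.5 grip 0.547 F [ 0.9  0.4 -1.2] j [ 0.86  0.12 -0.41  1.92  0.06  1.11 -1.23]
twist units 0.0 then trans units [-0.099  0.663 -6.504] |d|mm 261.5
wrist green px [ 37.7 164.6] circ [470.5 -10.2] d 75.7 ell [469.5 -12.5] [63.6 69.6] rect [467.4 -17.4] [59.5 73.8] 69.2
wrist red px [318.6 197.3] circ [ 424.3 -262.9] d 63.9 ell [ 428.2 -263.1] [53.5 64.4] rect [ 429.1 -263. ] [62.  53.7] 88.7
```

View pics/w7.png

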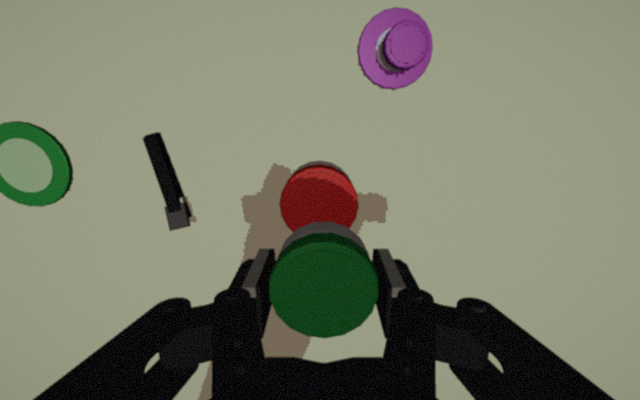

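>>> apply_moves(commands=[{"translation": [0, 0.04, -0.4], "twist": 0, "grip": 0.2}, {"translation": [0, 0.07, -0.7], "twist": 0, "grip": 0.2}, {"translation": [0, 0.09, -0.9], "twist": 0, "grip": 0.2}, {"translation": [0, 0.09, -0.9], "twist": 0, "grip": 0.2}, {"translation": [0, 0.09, -0.9], "twist": 0, "grip": 0.2}, {"translation": [0, 0.09, -0.9], "twist": 0, "grip": 0.2}, {"translation": [0, 0.09, -0.8], "twist": 0, "grip": 0.2}, {"translation": [0, 0.06, -0.6], "twist": 0, "grip": 0.2}, {"translation": [0, 0.04, -0.3], "twist": 0, "grip": 0.2}, {"translation": [0, 0, -0.1], "twist": 0, "grip": 0.2}])

```text
clock: 12.2
ee_pos: [0.4695, -0.006, 0.1533]
ee_rot: [[-0.002, 0.997, -0.076], [0.001, -0.076, -0.997], [-1.0, -0.002, -0.001]]
contact_force: [0.2, -1.0, -0.6]
grip_width: 0.543
```

>>> apply_moves(commands=[{"translation": [0.3, 0, 0], "twist": 0, "grip": 0.2}, {"translation": [0.5, 0, 0], "twist": 0, "grip": 0.2}, {"translation": [0.6, 0, 0], "twist": 0, "grip": 0.2}, {"translation": [0.6, 0, 0], "twist": 0, "grip": 0.2}, {"translation": [0.4, 0, 0], "twist": 0, "grip": 0.2}, {"translation": [0.2, 0, 0], "twist": 0, "grip": 0.2}, {"translation": [0.1, 0, 0], "twist": 0, "grip": 0.2}, {"translation": [0, 0, 0], "twist": 0, "grip": 0.2}])

```text
clock: 12.87
ee_pos: [0.4693, -0.0094, 0.0455]
ee_rot: [[-0.002, 0.997, -0.08], [0.0, -0.08, -0.997], [-1.0, -0.002, -0.0]]
contact_force: [-0.2, -0.3, -1.7]
grip_width: 0.55
```

```bash
python3 -c "
from h import *
go(.471,-.009,.026)
im=grab_frame('side');cv2.imwrite('pics/s8.png',cv2.resize(im[150:270,230:390,::-1],None,fx=5,fy=5))
"
```

```text
t 12.87 pos [ 0.4693 -0.0094  0.0455] jaw -94.6 grip 0.55 F [-0.2 -0.3 -1.7] j [ 0.51  0.24 -0.64  2.08  0.19  0.88 -1.88]
twist units 0.0 then trans units [ 0.488  0.042 -0.013] |d|mm 19.6
```

View pics/s8.png

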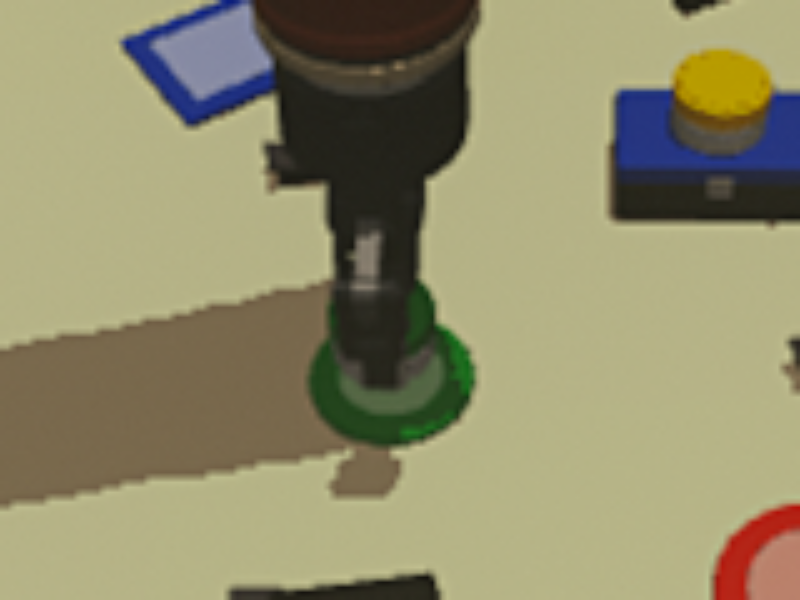

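>>> apply_moves(commands=[{"translation": [0.15, 0.03, 0], "twist": 0, "grip": 0.2}, {"translation": [0.15, 0, 0], "twist": 0, "grip": 0.2}, {"translation": [0.1, 0, 0], "twist": 0, "grip": 0.2}, {"translation": [0.05, 0, 0], "twist": 0, "grip": 0.2}, {"translation": [0.03, 0, 0], "twist": 0, "grip": 0.2}, {"translation": [0, 0, 0], "twist": 0, "grip": 0.2}, {"translation": [0, 0, 0], "twist": 0, "grip": 0.2}])

```text
clock: 13.5
ee_pos: [0.4713, -0.0087, 0.0274]
ee_rot: [[0.0, 0.997, -0.079], [0.0, -0.079, -0.997], [-1.0, 0.0, -0.0]]
contact_force: [-0.0, -1.1, -0.9]
grip_width: 0.548
```

>>> apply_moves(commands=[{"translation": [0.04, 0, 0], "twist": 0, "grip": 0.2}, {"translation": [0.0, 0, 0], "twist": 0, "grip": 0.2}, {"translation": [0.0, 0, 0], "twist": 0, "grip": 0.2}])

```text
clock: 13.75
ee_pos: [0.4712, -0.0088, 0.0258]
ee_rot: [[0.0, 0.997, -0.079], [0.0, -0.079, -0.997], [-1.0, 0.0, -0.0]]
contact_force: [0.5, 0.0, -0.7]
grip_width: 0.544
```

>>> apply_moves(commands=[{"translation": [0.03, 0, 0], "twist": 0, "grip": 0.2}, {"translation": [0.0, 0, 0], "twist": 0, "grip": 0.2}])

```text
clock: 13.92
ee_pos: [0.4714, -0.0087, 0.025]
ee_rot: [[0.0, 0.997, -0.079], [-0.0, -0.079, -0.997], [-1.0, 0.0, 0.0]]
contact_force: [-3.0, 0.1, 6.8]
grip_width: 0.546
```

>>> apply_moves(commands=[{"translation": [0, 0, 0], "twist": 0, "grip": -0.1}, {"translation": [0, 0, 0], "twist": 0, "grip": -0.3}, {"translation": [0, 0, 0], "twist": 0, "grip": -0.5}, {"translation": [0, 0, 0], "twist": 0, "grip": -0.5}, {"translation": [-0.3, 0, 0], "twist": 0, "grip": -0.5}, {"translation": [-0.6, 0, 0], "twist": 0, "grip": -0.5}, {"translation": [-0.9, 0, 0], "twist": 0, "grip": -0.5}, {"translation": [-0.9, 0, 0], "twist": 0, "grip": -0.5}, {"translation": [-0.9, 0, 0], "twist": 0, "grip": -0.5}, {"translation": [-0.6, 0, 0], "twist": 0, "grip": -0.5}])

```text
clock: 14.75
ee_pos: [0.472, -0.0082, 0.1968]
ee_rot: [[0.004, 0.997, -0.078], [-0.0, -0.078, -0.997], [-1.0, 0.004, -0.0]]
contact_force: [1.4, 0.0, -0.5]
grip_width: 0.752
```

```bash
python3 -c "
from h import *
go(.633,.113,.19)
m=camera_model('wrist');im=grab_frame('wrist');cv2.imwrite('pics/w9.png',cv2.resize(im[130:260,220:420,::-1],None,fx=4,fy=4))
a=proj(m,[[.471,-.009,.034],[.471,-.009,.006]]); print((a-[220,130])*4)
"
```

```text
t 14.75 pos [ 0.472  -0.0082  0.1968] jaw -94.5 grip 0.752 F [ 1.4  0.  -0.5] j [ 0.58  0.04 -0.66  1.92  0.03  1.19 -1.74]
twist units 0.0 then trans units [ 0.185  3.774 -3.335] |d|mm 201.6
[[415.18750654 244.17096687]
 [414.96977199 216.90192845]]
```

View pics/w9.png

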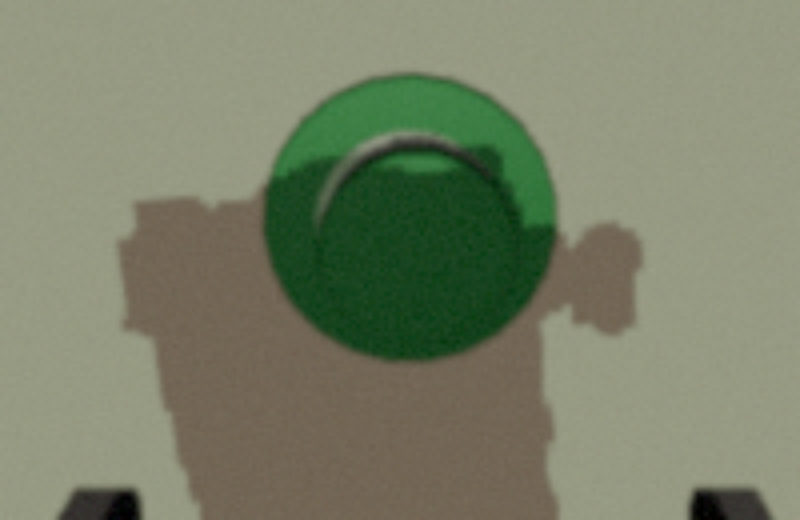

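>>> apply_moves(commands=[{"translation": [0, 0.4, -0.35], "twist": 0, "grip": -0.5}, {"translation": [0, 0.65, -0.6], "twist": 0, "grip": -0.5}, {"translation": [0, 0.7, -0.6], "twist": 0, "grip": -0.5}, {"translation": [0, 0.7, -0.6], "twist": 0, "grip": -0.5}, {"translation": [0, 0.6, -0.55], "twist": 0, "grip": -0.5}, {"translation": [0, 0.4, -0.35], "twist": 0, "grip": -0.5}, {"translation": [0, 0.2, -0.2], "twist": 0, "grip": -0.5}, {"translation": [0, 0.1, -0.08], "twist": 0, "grip": -0.5}, {"translation": [0, 0, 0], "twist": 0, "grip": -0.5}])

```text
clock: 15.55
ee_pos: [0.6315, 0.113, 0.1925]
ee_rot: [[-0.0, 0.997, -0.078], [0.001, -0.078, -0.997], [-1.0, -0.001, -0.001]]
contact_force: [-0.7, 0.1, -0.1]
grip_width: 0.748
```

```bash
python3 -c "
from h import *
go(.633,.113,.062)
top('wrist','yellow',.068,(.633,.113),save='pics/w10.png')
top('wrist','blue',.04,(.633,.113))
"
```

```text
t 15.55 pos [0.6315 0.113  0.1925] jaw -94.5 grip 0.748 F [-0.7  0.1 -0.1] j [ 0.28  0.43 -0.69  1.53  0.28  1.29 -2.1 ]
twist units 0.0 then trans units [3.263 0.04  0.   ] |d|mm 130.5
wrist blue px [322.9 178.1] circ [632.3 113.2] d 108.4 ell [633.2 113.5] [ 58.7 112. ] rect [633.  113.2] [53.9 97.8] 85.8
```

View pics/w10.png

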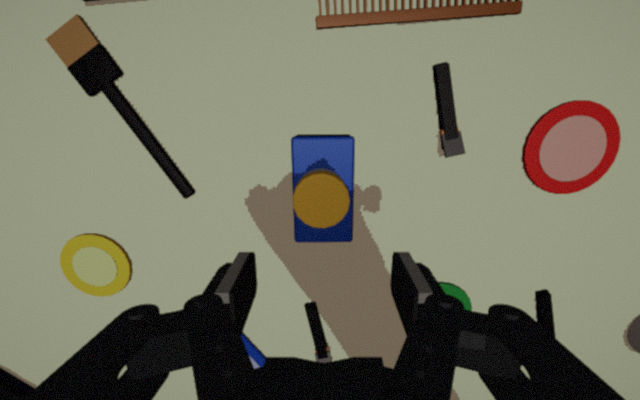

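```bash
python3 -c "
from h import *
H['o']=((15,34),)
m=camera_model('wrist'); print(toz(m,[[322,199]],.068))
top('wrist','o',.068,(.633,.113))
"
```

```text
[[0.63250867 0.11201146]]
wrist o px [318.4 198.6] circ [632.7 115.1] d 48.5 ell [632.5 115. ] [45.8 47.7] rect [632.3 114.8] [47.  47.3] 38.0
```

>>> apply_moves(commands=[{"translation": [0.5, 0.02, -0.02], "twist": 0, "grip": -0.5}, {"translation": [0.7, 0, 0], "twist": 0, "grip": -0.5}, {"translation": [0.7, 0, 0], "twist": 0, "grip": -0.5}, {"translation": [0.6, 0, 0], "twist": 0, "grip": -0.5}, {"translation": [0.4, 0, 0], "twist": 0, "grip": -0.5}, {"translation": [0.2, 0, 0], "twist": 0, "grip": -0.5}, {"translation": [0.1, 0, 0], "twist": 0, "grip": -0.5}, {"translation": [0.05, 0, 0], "twist": 0, "grip": -0.5}, {"translation": [0, 0, 0], "twist": 0, "grip": -0.5}, {"translation": [0, 0, 0], "twist": 0, "grip": -0.5}])

```text
clock: 16.53
ee_pos: [0.6329, 0.1129, 0.0638]
ee_rot: [[0.002, 0.997, -0.079], [0.0, -0.079, -0.997], [-1.0, 0.002, -0.0]]
contact_force: [-1.1, 0.1, 0.6]
grip_width: 0.748
```

```bash
python3 -c "
from h import *
go(.6325,.1135,.061)
"
```

```text
t 16.53 pos [0.6329 0.1129 0.0638] jaw -94.6 grip 0.748 F [-1.1  0.1  0.6] j [ 0.25  0.55 -0.65  1.65  0.37  1.07 -2.16]
twist units 0.0 then trans units [ 0.07  -0.01  -0.013] |d|mm 2.9
```

>>> apply_moves(commands=[{"translation": [0.06, 0, 0], "twist": 0, "grip": -0.4}, {"translation": [0, 0, 0], "twist": 0, "grip": -0.3}, {"translation": [0, 0, 0], "twist": 0, "grip": -0.2}, {"translation": [0, 0, 0], "twist": 0, "grip": 0}, {"translation": [0, 0, 0], "twist": 0, "grip": 0.2}, {"translation": [0, 0, 0], "twist": 0, "grip": 0.2}, {"translation": [0, 0, 0], "twist": 0, "grip": 0.2}])

```text
clock: 17.12
ee_pos: [0.6326, 0.113, 0.0608]
ee_rot: [[0.001, 0.997, -0.079], [0.0, -0.079, -0.997], [-1.0, 0.001, -0.0]]
contact_force: [-0.1, 0.3, 6.0]
grip_width: 0.544
```

>>> apply_moves(commands=[{"translation": [-0.2, 0, 0], "twist": 0, "grip": 0.2}, {"translation": [-0.4, 0, 0], "twist": 0, "grip": 0.2}, {"translation": [-0.6, 0, 0], "twist": 0, "grip": 0.2}, {"translation": [-0.6, 0, 0], "twist": 0, "grip": 0.2}, {"translation": [-0.4, 0, 0], "twist": 0, "grip": 0.2}, {"translation": [-0.2, 0, 0], "twist": 0, "grip": 0.2}, {"translation": [0, 0, 0], "twist": 0, "grip": 0.2}])

```text
clock: 17.7
ee_pos: [0.633, 0.1131, 0.1582]
ee_rot: [[0.003, 0.997, -0.079], [0.0, -0.079, -0.997], [-1.0, 0.003, -0.001]]
contact_force: [0.3, 0.5, -1.0]
grip_width: 0.541
```

```bash
python3 -c "
from h import *
go(.5593,.3692,.16,110)
top('side','blue',.04,(.633,.113),save='pics/s11.png')
"
```

```text
t 17.7 pos [0.633  0.1131 0.1582] jaw -94.6 grip 0.541 F [ 0.3  0.5 -1. ] j [ 0.27  0.46 -0.69  1.56  0.31  1.22 -2.12]
twist units -4.91 then trans units [-0.049  0.458 -6.647] |d|mm 266.5
side blue px [373.3 176. ] circ [631.6 108.4] d 108.2 ell [630.8 108.6] [ 58.1 123.5] rect [630.9 107.6] [56.4 97.6] 83.9
```

View pics/s11.png

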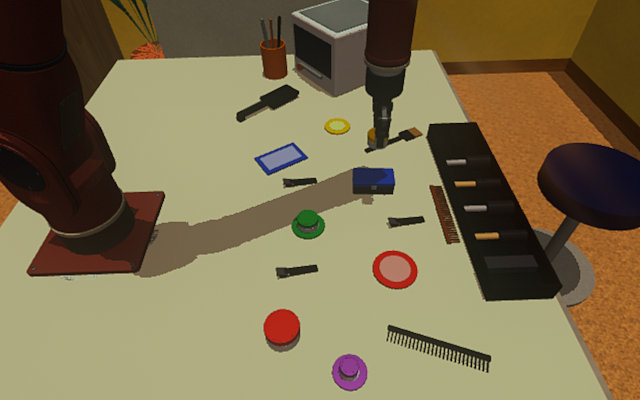

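>>> apply_moves(commands=[{"translation": [0, 0, 0], "twist": -0.98, "grip": 0.2}, {"translation": [0, 0, 0], "twist": -0.98, "grip": 0.2}, {"translation": [0, 0, 0], "twist": -0.98, "grip": 0.2}, {"translation": [0, 0, 0], "twist": -0.98, "grip": 0.2}, {"translation": [0, 0, 0], "twist": -0.98, "grip": 0.2}, {"translation": [0, 0.02, -0.3], "twist": 0, "grip": 0.2}, {"translation": [0, 0.04, -0.6], "twist": 0, "grip": 0.2}, {"translation": [0, 0.06, -0.9], "twist": 0, "grip": 0.2}, {"translation": [0, 0.06, -0.9], "twist": 0, "grip": 0.2}, {"translation": [0, 0.06, -0.9], "twist": 0, "grip": 0.2}])

```text
clock: 18.58
ee_pos: [0.5906, 0.2533, 0.155]
ee_rot: [[-0.002, 0.941, 0.338], [-0.0, 0.338, -0.941], [-1.0, -0.002, -0.0]]
contact_force: [1.0, -0.4, -0.4]
grip_width: 0.547
```

>>> apply_moves(commands=[{"translation": [0, 0.06, -0.9], "twist": 0, "grip": 0.2}, {"translation": [0, 0.06, -0.9], "twist": 0, "grip": 0.2}, {"translation": [0, 0.05, -0.7], "twist": 0, "grip": 0.2}, {"translation": [0, 0.05, -0.4], "twist": 0, "grip": 0.2}, {"translation": [0, 0.05, -0.15], "twist": 0, "grip": 0.2}, {"translation": [0, 0, 0], "twist": 0, "grip": 0.2}, {"translation": [0, 0, 0], "twist": 0, "grip": 0.2}])

```text
clock: 19.17
ee_pos: [0.5607, 0.369, 0.1553]
ee_rot: [[-0.001, 0.941, 0.34], [-0.001, 0.34, -0.941], [-1.0, -0.001, 0.001]]
contact_force: [0.6, -0.8, -0.6]
grip_width: 0.544
```

```bash
python3 -c "
from h import *
go(.5593,.3692,.027,110)
top('wrist','yellow',.006,(.5593,.3692),save='pics/w12.png')
"
```

```text
t 19.17 pos [0.5607 0.369  0.1553] jaw -70.1 grip 0.544 F [ 0.6 -0.8 -0.6] j [-0.08  0.56 -0.8   1.48  0.41  1.27 -2.15]
twist units -0.03 then trans units [ 3.207 -0.028 -0.018] |d|mm 128.3
wrist yellow px [341.2 170.4] circ [580.6 363.3] d 55.6 ell [584.7 360.3] [17.4 55.8] rect [585.9 361. ] [55.6 17.8] 67.2
```

View pics/w12.png

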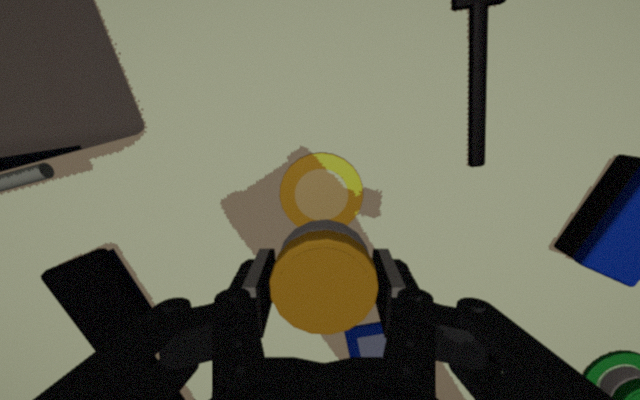

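>>> apply_moves(commands=[{"translation": [0.4, -0.03, -0.02], "twist": 0, "grip": 0.2}, {"translation": [0.6, 0, 0], "twist": 0, "grip": 0.2}, {"translation": [0.7, 0, 0], "twist": 0, "grip": 0.2}, {"translation": [0.6, 0, 0], "twist": 0, "grip": 0.2}, {"translation": [0.4, 0, 0], "twist": 0, "grip": 0.2}, {"translation": [0.2, 0, 0], "twist": 0, "grip": 0.2}, {"translation": [0.1, 0, 0], "twist": 0, "grip": 0.2}, {"translation": [0.05, 0, 0], "twist": 0, "grip": 0.2}, {"translation": [0, 0, 0], "twist": 0, "grip": 0.2}])

```text
clock: 19.97
ee_pos: [0.5598, 0.3704, 0.035]
ee_rot: [[0.001, 0.94, 0.341], [0.001, 0.341, -0.94], [-1.0, 0.001, -0.0]]
contact_force: [0.6, -0.1, -1.2]
grip_width: 0.551
```

```bash
python3 -c "
from h import *
go(.5593,.3692,.027,110)"
```

```text
t 19.97 pos [0.5598 0.3704 0.035 ] jaw -70.1 grip 0.551 F [ 0.6 -0.1 -1.2] j [-0.12  0.67 -0.74  1.58  0.5   1.08 -2.21]
twist units -0.02 then trans units [ 0.2   -0.021  0.024] |d|mm 8.1
```

>>> apply_moves(commands=[{"translation": [0.1, -0.02, 0.02], "twist": 0, "grip": 0.2}, {"translation": [0.06, 0, 0], "twist": 0, "grip": 0.2}, {"translation": [0.03, 0, 0], "twist": 0, "grip": 0.2}, {"translation": [0.02, 0, 0], "twist": 0, "grip": 0.2}, {"translation": [0, 0, 0], "twist": 0, "grip": 0.2}, {"translation": [0, 0, 0], "twist": 0, "grip": 0.2}])

```text
clock: 20.47
ee_pos: [0.5589, 0.3692, 0.0268]
ee_rot: [[0.001, 0.94, 0.341], [-0.0, 0.341, -0.94], [-1.0, 0.001, 0.0]]
contact_force: [-2.3, -2.4, 6.0]
grip_width: 0.547
```

Contact felt at the expected height; releasing.

>>> apply_moves(commands=[{"translation": [0, 0, 0], "twist": 0, "grip": -0.1}, {"translation": [0, 0, 0], "twist": 0, "grip": -0.3}, {"translation": [0, 0, 0], "twist": 0, "grip": -0.5}, {"translation": [0, 0, 0], "twist": 0, "grip": -0.5}, {"translation": [-0.3, 0, 0], "twist": 0, "grip": -0.5}, {"translation": [-0.6, 0, 0], "twist": 0, "grip": -0.6}, {"translation": [-0.9, 0, 0], "twist": 0, "grip": -0.7}, {"translation": [-0.9, 0, 0], "twist": 0, "grip": -0.7}, {"translation": [-0.9, 0, 0], "twist": 0, "grip": -0.7}, {"translation": [-0.6, 0, 0], "twist": 0, "grip": -0.7}])

```text
clock: 21.3
ee_pos: [0.5591, 0.3701, 0.1987]
ee_rot: [[0.003, 0.94, 0.342], [0.002, 0.342, -0.94], [-1.0, 0.004, -0.001]]
contact_force: [0.3, -0.4, -0.2]
grip_width: 0.851
```

```bash
python3 -c "
from h import *
go(.633,.113,.19,86)
m=camera_model('wrist');im=grab_frame('wrist');cv2.imwrite('pics/w13.png',cv2.resize(im[130:260,220:420,::-1],None,fx=4,fy=4))
a=proj(m,[[.5593,.3692,.034],[.5593,.3692,.006]]); print((a-[220,130])*4)
"
```

```text
t 21.3 pos [0.5591 0.3701 0.1987] jaw -70.0 grip 0.851 F [ 0.3 -0.4 -0.2] j [-0.08  0.52 -0.82  1.44  0.38  1.34 -2.13]
twist units 4.8 then trans units [0.207 2.292 6.285] |d|mm 267.7
[[416.39458694 237.78351504]
 [416.24166336 211.1518081 ]]
```

View pics/w13.png

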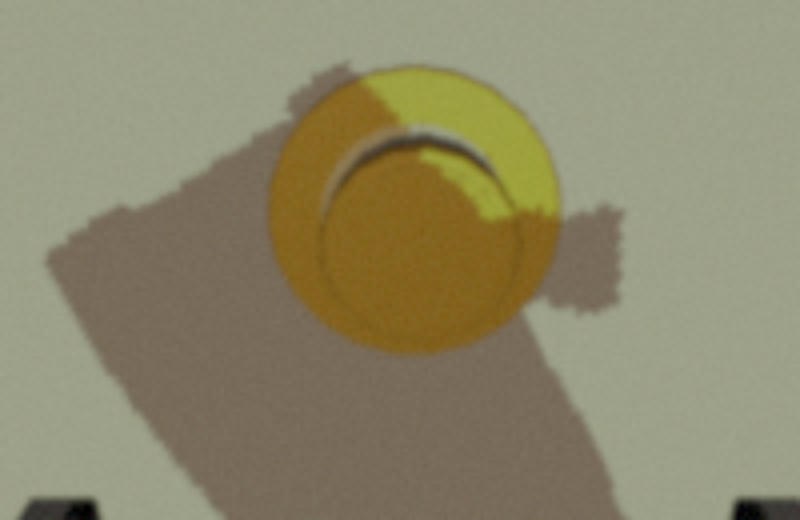

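>>> apply_moves(commands=[{"translation": [0, -0.02, 0.4], "twist": 0, "grip": -0.7}, {"translation": [0, -0.06, 0.8], "twist": 0, "grip": -0.7}, {"translation": [0, -0.06, 0.9], "twist": 0, "grip": -0.7}, {"translation": [0, -0.06, 0.9], "twist": 0, "grip": -0.7}, {"translation": [0, -0.06, 0.9], "twist": 0, "grip": -0.7}, {"translation": [0, -0.06, 0.9], "twist": 0, "grip": -0.7}, {"translation": [0, -0.06, 0.8], "twist": 0, "grip": -0.7}, {"translation": [0, -0.05, 0.6], "twist": 0, "grip": -0.7}, {"translation": [0, -0.03, 0.35], "twist": 0, "grip": -0.7}, {"translation": [0, 0, 0.12], "twist": 0, "grip": -0.7}])

```text
clock: 22.18
ee_pos: [0.6332, 0.1091, 0.194]
ee_rot: [[0.0, 0.941, 0.338], [-0.001, 0.338, -0.941], [-1.0, 0.0, 0.001]]
contact_force: [0.1, -0.2, -1.0]
grip_width: 0.846
```

>>> apply_moves(commands=[{"translation": [0, 0, 0], "twist": 0.96, "grip": -0.7}, {"translation": [0, 0, 0], "twist": 0.96, "grip": -0.7}, {"translation": [0, 0, 0], "twist": 0.96, "grip": -0.7}, {"translation": [0, 0, 0], "twist": 0.96, "grip": -0.7}, {"translation": [0, 0, 0], "twist": 0.96, "grip": -0.7}, {"translation": [0, 0, 0], "twist": 0, "grip": -0.7}, {"translation": [0, 0, 0], "twist": 0, "grip": -0.7}])

```text
clock: 22.77
ee_pos: [0.632, 0.1141, 0.194]
ee_rot: [[0.0, 0.998, -0.066], [0.001, -0.066, -0.998], [-1.0, 0.0, -0.001]]
contact_force: [0.5, 0.1, -0.3]
grip_width: 0.85
```

```bash
python3 -c "
from h import *
go(.633,.113,.025,86)
top('wrist','blue',.04,(.633,.113),save='pics/w14.png')
go(.633,.113,.025,86)
top('wrist','blue',.04,(.633,.113))
top('scene','blue',.04,(.633,.113))
"
```

```text
t 22.77 pos [0.632  0.1141 0.194 ] jaw -93.8 grip 0.85 F [ 0.5  0.1 -0.3] j [ 0.28  0.44 -0.7   1.52  0.29  1.29 -2.09]
twist units 0.05 then trans units [4.226 0.026 0.03 ] |d|mm 169.0
wrist blue px [323.9 187.3] circ [632.4 113.1] d 108.6 ell [633.  113.2] [ 60.1 118.7] rect [632.8 113.3] [53.7 98.3] 85.7
t 22.82 pos [0.6321 0.1137 0.1939] jaw -93.8 grip 0.851 F [ 0.6 -1.  -0. ] j [ 0.28  0.44 -0.7   1.52  0.29  1.29 -2.09]
twist units 0.05 then trans units [4.223 0.024 0.018] |d|mm 168.9
wrist blue px [323.4 187.6] circ [632.3 113.2] d 108.6 ell [633.  113.3] [ 60.2 118.8] rect [632.8 113.2] [53.8 98.3] 86.0
scene blue px [392.1 246.6] circ [635.7 112. ] d 113.1 ell [636.2 111.9] [ 60.4 122.5] rect [635.8 112.3] [ 55.8 103.9] 85.0
```

View pics/w14.png

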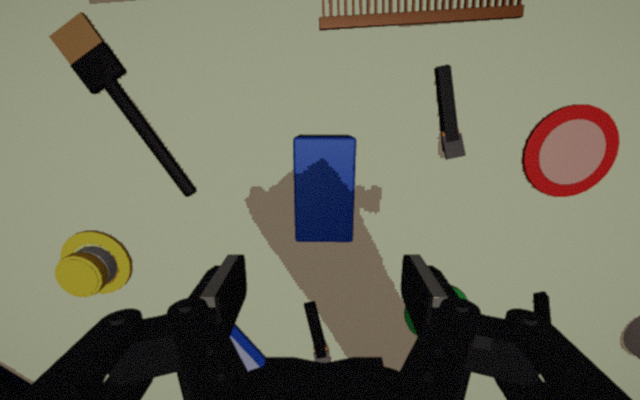

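>>> apply_moves(commands=[{"translation": [0.5, 0.03, 0.01], "twist": 0, "grip": -0.8}, {"translation": [0.7, 0, 0], "twist": 0, "grip": -0.8}, {"translation": [0.8, 0, 0], "twist": 0, "grip": -0.8}, {"translation": [0.7, 0, 0], "twist": 0, "grip": -0.8}, {"translation": [0.6, 0, 0], "twist": 0, "grip": -0.8}, {"translation": [0.4, 0, 0], "twist": 0, "grip": -0.8}, {"translation": [0.25, 0, 0], "twist": 0, "grip": -0.8}, {"translation": [0.15, 0, 0], "twist": 0, "grip": -0.8}, {"translation": [0, 0, 0], "twist": 0, "grip": -0.8}, {"translation": [0, 0, 0], "twist": 0, "grip": -0.8}])

```text
clock: 23.75
ee_pos: [0.6341, 0.1119, 0.0305]
ee_rot: [[0.001, 0.998, -0.07], [0.0, -0.07, -0.998], [-1.0, 0.001, -0.0]]
contact_force: [0.6, -0.5, 0.4]
grip_width: 0.897
```

```bash
python3 -c "
from h import *
go(.6335,.113,.022,86)
"
```

```text
t 23.75 pos [0.6341 0.1119 0.0305] jaw -94.0 grip 0.897 F [ 0.6 -0.5  0.4] j [ 0.24  0.6  -0.64  1.66  0.4   1.02 -2.17]
twist units -0.0 then trans units [ 0.213 -0.017 -0.026] |d|mm 8.6
```

>>> apply_moves(commands=[{"translation": [0.12, 0, 0], "twist": 0, "grip": -0.8}, {"translation": [0.06, 0, 0], "twist": 0, "grip": -0.7}, {"translation": [0, 0, 0], "twist": 0, "grip": -0.5}, {"translation": [0, 0, 0], "twist": 0, "grip": -0.3}, {"translation": [0, 0, 0], "twist": 0, "grip": 0}, {"translation": [0, 0, 0], "twist": 0, "grip": 0}, {"translation": [0, 0, 0], "twist": 0, "grip": 0}, {"translation": [0, 0, 0], "twist": 0, "grip": 0}], newtons=50)

```text
clock: 24.42
ee_pos: [0.6339, 0.1118, 0.0231]
ee_rot: [[0.001, 0.998, -0.071], [0.0, -0.071, -0.998], [-1.0, 0.001, -0.0]]
contact_force: [-0.9, 0.2, 6.0]
grip_width: 0.649
```

>>> apply_moves(commands=[{"translation": [-0.2, 0, 0], "twist": 0, "grip": 0}, {"translation": [-0.4, 0, 0], "twist": 0, "grip": 0}, {"translation": [-0.6, 0, 0], "twist": 0, "grip": 0}, {"translation": [-0.7, 0, 0], "twist": 0, "grip": 0}, {"translation": [-0.6, 0, 0], "twist": 0, "grip": 0}, {"translation": [-0.4, 0, 0], "twist": 0, "grip": 0}, {"translation": [-0.2, 0, 0], "twist": 0, "grip": 0}, {"translation": [0, 0, 0], "twist": 0, "grip": 0}])

```text
clock: 25.08
ee_pos: [0.6345, 0.1118, 0.1485]
ee_rot: [[0.003, 0.997, -0.071], [0.0, -0.071, -0.997], [-1.0, 0.003, -0.0]]
contact_force: [-0.9, -0.3, -1.0]
grip_width: 0.647
```

```bash
python3 -c "
from h import *
go(.3993,.231,.14,121)
im=grab_frame('wrist');cv2.imwrite('pics/w15.png',im[:,:,::-1])
im=grab_frame('side');cv2.imwrite('pics/s15.png',cv2.resize(im[60:220,250:470,::-1],None,fx=3.5,fy=3.5))
"
```

```text
t 25.08 pos [0.6345 0.1118 0.1485] jaw -94.1 grip 0.647 F [-0.9 -0.3 -1. ] j [ 0.28  0.47 -0.69  1.57  0.32  1.21 -2.11]
twist units -7.01 then trans units [ 0.197 -3.505 -5.582] |d|mm 263.8
```

View pics/w15.png

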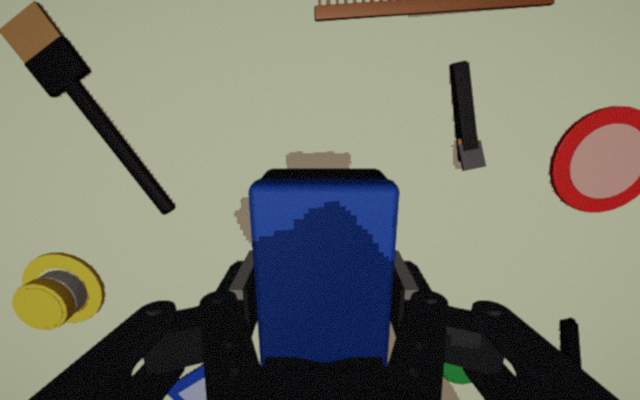

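View pics/s15.png

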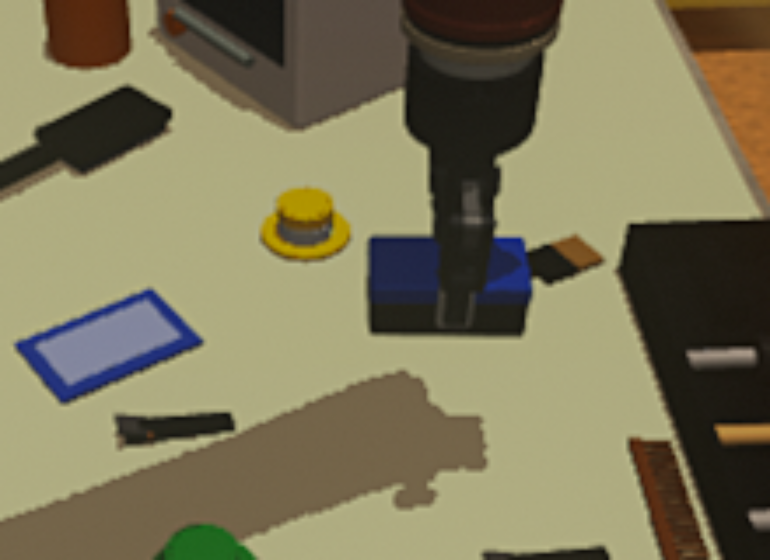

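>>> apply_moves(commands=[{"translation": [0, 0, 0], "twist": -0.5, "grip": 0}, {"translation": [0, 0, 0], "twist": -0.9, "grip": 0}, {"translation": [0, 0, 0], "twist": -0.9, "grip": 0}, {"translation": [0, 0, 0], "twist": -0.9, "grip": 0}, {"translation": [0, 0, 0], "twist": -0.9, "grip": 0}, {"translation": [0, 0, 0], "twist": -0.9, "grip": 0}, {"translation": [0, 0, 0], "twist": -0.9, "grip": 0}, {"translation": [0, 0, 0], "twist": -0.7, "grip": 0}, {"translation": [0, 0, 0], "twist": -0.4, "grip": 0}])

```text
clock: 25.93
ee_pos: [0.6327, 0.1113, 0.1444]
ee_rot: [[-0.003, 0.856, 0.517], [-0.0, 0.517, -0.856], [-1.0, -0.003, -0.001]]
contact_force: [-0.2, 0.0, -1.9]
grip_width: 0.65
```

>>> apply_moves(commands=[{"translation": [0, -0.2, -0.3], "twist": 0, "grip": 0}, {"translation": [0, -0.35, -0.55], "twist": 0, "grip": 0}, {"translation": [0, -0.4, -0.65], "twist": 0, "grip": 0}, {"translation": [0, -0.4, -0.65], "twist": 0, "grip": 0}, {"translation": [0, -0.4, -0.65], "twist": 0, "grip": 0}, {"translation": [0, -0.4, -0.65], "twist": 0, "grip": 0}, {"translation": [0, -0.4, -0.65], "twist": 0, "grip": 0}, {"translation": [0, -0.35, -0.55], "twist": 0, "grip": 0}, {"translation": [0, -0.3, -0.4], "twist": 0, "grip": 0}, {"translation": [0, -0.2, -0.3], "twist": 0, "grip": 0}])

```text
clock: 26.77
ee_pos: [0.4043, 0.2254, 0.1452]
ee_rot: [[-0.002, 0.857, 0.516], [-0.001, 0.516, -0.857], [-1.0, -0.002, -0.0]]
contact_force: [1.1, 0.5, 0.1]
grip_width: 0.645
```

```bash
python3 -c "
from h import *
go(.3993,.231,.04,121)
im=grab_frame('scene');cv2.imwrite('pics/a16.png',im[:,:,::-1])
"
```

```text
t 26.77 pos [0.4043 0.2254 0.1452] jaw -59.0 grip 0.645 F [1.1 0.5 0.1] j [ 0.36  0.13 -1.    1.99  0.12  1.09 -1.73]
twist units 0.01 then trans units [ 2.631 -0.03  -0.183] |d|mm 105.5
```

View pics/a16.png

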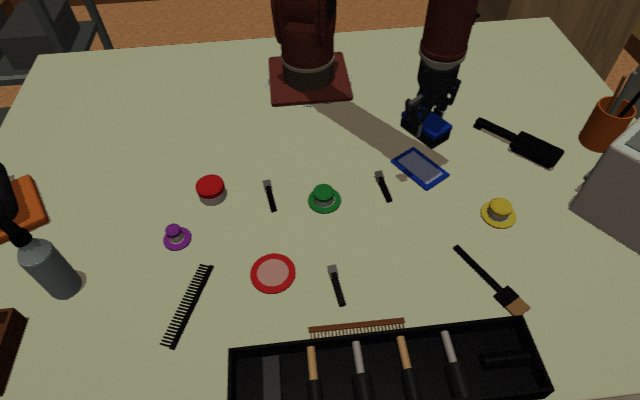

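>>> apply_moves(commands=[{"translation": [0.3, 0, -0.1], "twist": 0, "grip": 0}, {"translation": [0.5, 0, -0.06], "twist": 0, "grip": 0}, {"translation": [0.6, 0, 0], "twist": 0, "grip": 0}, {"translation": [0.5, 0, 0], "twist": 0, "grip": 0}, {"translation": [0.3, 0, 0], "twist": 0, "grip": 0}, {"translation": [0.2, 0, 0], "twist": 0, "grip": 0}, {"translation": [0.1, 0, 0], "twist": 0, "grip": 0}, {"translation": [0, 0, 0], "twist": 0, "grip": 0}, {"translation": [0, 0, 0], "twist": 0, "grip": 0}])

```text
clock: 27.57
ee_pos: [0.4041, 0.231, 0.0471]
ee_rot: [[0.001, 0.858, 0.514], [0.0, 0.514, -0.858], [-1.0, 0.001, -0.0]]
contact_force: [0.9, -0.2, -0.7]
grip_width: 0.649
```

```bash
python3 -c "
from h import *
go(.3993,.231,.029,121)
im=grab_frame('side');cv2.imwrite('pics/s17.png',cv2.resize(im[100:220,210:370,::-1],None,fx=5,fy=5))
im=grab_frame('scene');cv2.imwrite('pics/a17.png',cv2.resize(im[90:210,340:500,::-1],None,fx=5,fy=5))
"
```

```text
t 27.57 pos [0.4041 0.231  0.0471] jaw -59.0 grip 0.649 F [ 0.9 -0.2 -0.7] j [ 0.24  0.31 -0.94  2.08  0.31  0.91 -1.9 ]
twist units -0.01 then trans units [ 0.453 -0.103 -0.062] |d|mm 18.7
```

View pics/s17.png

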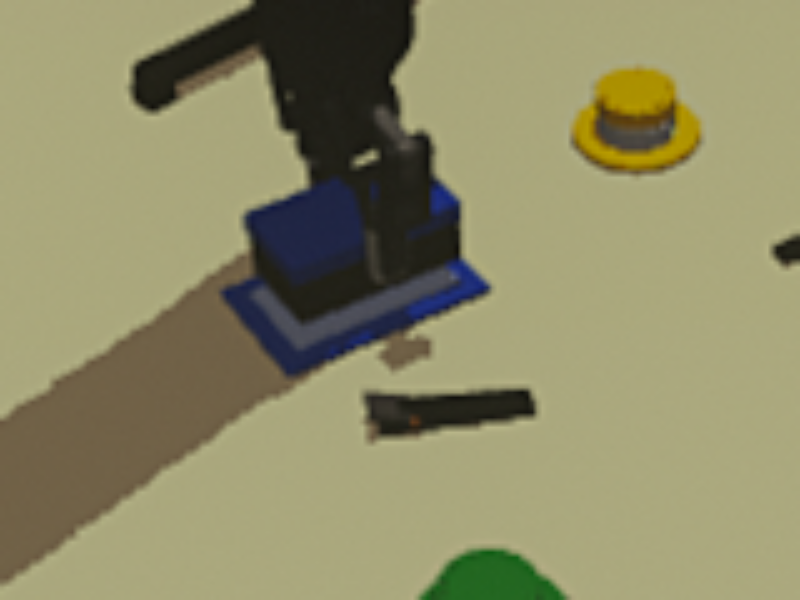

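View pics/a17.png

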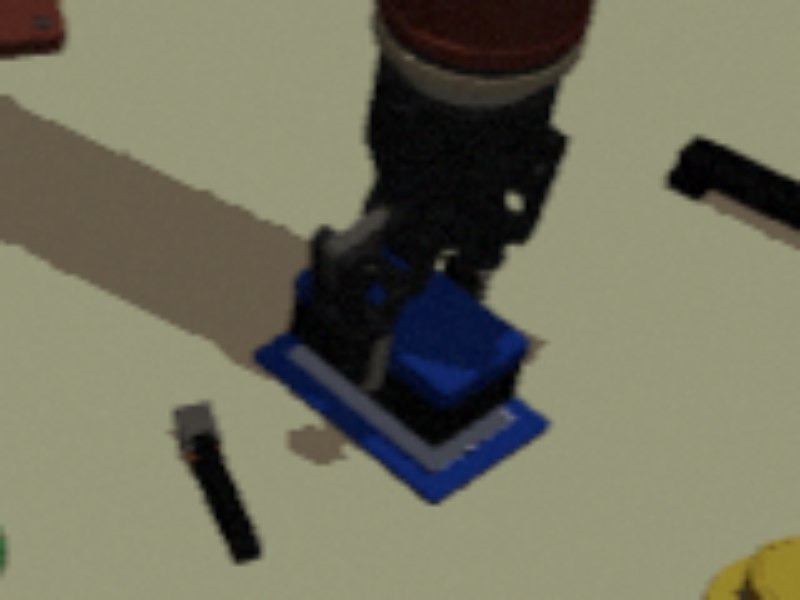

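>>> apply_moves(commands=[{"translation": [0.15, -0.08, -0.05], "twist": 0, "grip": 0}, {"translation": [0.12, -0.02, -0.01], "twist": 0, "grip": 0}, {"translation": [0.1, 0, 0], "twist": 0, "grip": 0}, {"translation": [0.03, 0, 0], "twist": 0, "grip": 0}, {"translation": [0, 0, 0], "twist": 0, "grip": 0}, {"translation": [0, 0, 0], "twist": 0, "grip": 0}])

```text
clock: 28.17
ee_pos: [0.399, 0.2308, 0.0305]
ee_rot: [[-0.0, 0.858, 0.514], [0.0, 0.514, -0.858], [-1.0, -0.0, -0.0]]
contact_force: [0.3, -0.3, -0.4]
grip_width: 0.647
```

```bash
python3 -c "
from h import *
go(.3995,.231,.029,121)
"
```

```text
t 28.17 pos [0.399  0.2308 0.0305] jaw -59.0 grip 0.647 F [ 0.3 -0.3 -0.4] j [ 0.22  0.33 -0.93  2.1   0.34  0.87 -1.93]
twist units -0.01 then trans units [0.037 0.014 0.001] |d|mm 1.6
```

>>> apply_moves(commands=[{"translation": [0.04, 0.01, 0], "twist": 0, "grip": 0}, {"translation": [0, 0, 0], "twist": 0, "grip": 0}, {"translation": [0, 0, 0], "twist": 0, "grip": 0}])

```text
clock: 28.42
ee_pos: [0.3994, 0.231, 0.029]
ee_rot: [[0.0, 0.858, 0.514], [0.0, 0.514, -0.858], [-1.0, 0.0, -0.0]]
contact_force: [0.1, -0.6, -1.7]
grip_width: 0.645
```

>>> apply_moves(commands=[{"translation": [0.03, 0, 0], "twist": 0, "grip": 0}, {"translation": [0, 0, 0], "twist": 0, "grip": 0}, {"translation": [0, 0, 0], "twist": 0, "grip": 0}])

```text
clock: 28.67
ee_pos: [0.3994, 0.231, 0.0289]
ee_rot: [[0.0, 0.858, 0.514], [-0.001, 0.514, -0.858], [-1.0, -0.0, 0.001]]
contact_force: [-8.3, -5.5, 23.0]
grip_width: 0.648
```

>>> apply_moves(commands=[{"translation": [-0.03, 0, 0], "twist": 0, "grip": 0}, {"translation": [0, 0, 0], "twist": 0, "grip": -0.3}, {"translation": [0, 0, 0], "twist": 0, "grip": -0.5}, {"translation": [0, 0, 0], "twist": 0, "grip": -0.7}, {"translation": [0, 0, 0], "twist": 0, "grip": -0.8}, {"translation": [0, 0, 0], "twist": 0, "grip": -0.8}, {"translation": [-0.4, 0, 0], "twist": 0, "grip": -0.8}, {"translation": [-0.8, 0, 0], "twist": 0, "grip": -0.8}, {"translation": [-1, 0, 0], "twist": 0, "grip": -0.8}, {"translation": [-1, 0, 0], "twist": 0, "grip": -0.8}])

```text
clock: 29.5
ee_pos: [0.3983, 0.231, 0.1578]
ee_rot: [[-0.002, 0.857, 0.515], [0.0, 0.515, -0.857], [-1.0, -0.002, -0.002]]
contact_force: [0.5, -0.5, 1.0]
grip_width: 0.902
```

>>> apply_moves(commands=[{"translation": [-0.8, 0, 0], "twist": 0, "grip": -0.8}, {"translation": [-0.3, 0, 0], "twist": 0, "grip": -0.8}, {"translation": [0, 0, 0], "twist": 0, "grip": -0.8}])

```text
clock: 29.75
ee_pos: [0.4009, 0.2317, 0.2039]
ee_rot: [[0.006, 0.858, 0.514], [0.001, 0.514, -0.858], [-1.0, 0.005, 0.002]]
contact_force: [0.4, 0.5, 0.2]
grip_width: 0.906
```

```bash
python3 -c "
from h import *
go(.4265,-.263,.2,86)
m=camera_model('wrist');im=grab_frame('wrist');cv2.imwrite('pics/w18.png',cv2.resize(im[100:280,200:440,::-1],None,fx=3,fy=3))
c,s=np.cos(np.radians(31.1)),np.sin(np.radians(31.1))
for w,h,z in((.1,.056,.046),(.124,.08,.006)):
  P=[[.3993+c*a*w/2-s*b*h/2,.231+s*a*w/2+c*b*h/2,z] for a,b in((1,1),(1,-1),(-1,-1),(-1,1))]
  print(np.round((proj(m,P)-[200,100])*3).tolist())
"
```

```text
t 29.75 pos [0.4009 0.2317 0.2039] jaw -59.1 grip 0.906 F [0.4 0.5 0.2] j [ 0.41  0.03 -1.03  1.92  0.03  1.2  -1.66]
twist units 6.99 then trans units [ 0.093  1.5   12.293] |d|mm 495.4
[[270.0, 114.0], [461.0, 113.0], [454.0, 429.0], [281.0, 430.0]]
[[244.0, 67.0], [487.0, 65.0], [477.0, 415.0], [258.0, 416.0]]
```

View pics/w18.png

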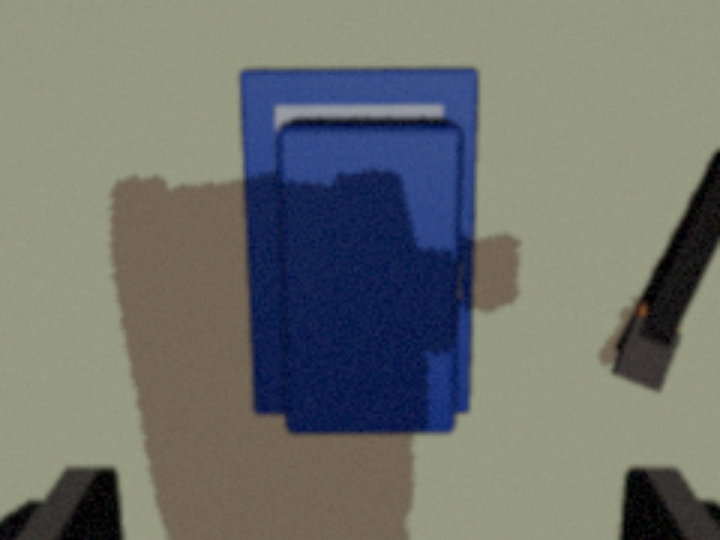

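>>> apply_moves(commands=[{"translation": [0, -0.08, 0.35], "twist": 0, "grip": -0.8}, {"translation": [0, -0.16, 0.65], "twist": 0, "grip": -0.8}, {"translation": [0, -0.2, 0.8], "twist": 0, "grip": -0.8}, {"translation": [0, -0.2, 0.8], "twist": 0, "grip": -0.8}, {"translation": [0, -0.2, 0.8], "twist": 0, "grip": -0.8}, {"translation": [0, -0.2, 0.8], "twist": 0, "grip": -0.8}, {"translation": [0, -0.2, 0.8], "twist": 0, "grip": -0.8}, {"translation": [0, -0.22, 0.8], "twist": 0, "grip": -0.8}])

```text
clock: 30.47
ee_pos: [0.4679, 0.0002, 0.199]
ee_rot: [[-0.003, 0.858, 0.514], [0.0, 0.514, -0.858], [-1.0, -0.002, -0.002]]
contact_force: [-1.1, -0.1, -0.8]
grip_width: 0.899
```

```bash
python3 -c "
from h import *
go(.4265,-.263,.2)
"
```

```text
t 30.47 pos [4.679e-01 2.000e-04 1.990e-01] jaw -59.0 grip 0.899 F [-1.1 -0.1 -0.8] j [ 0.67  0.04 -0.77  1.92  0.03  1.2  -1.14]
twist units 0.0 then trans units [-0.023 -4.272  5.111] |d|mm 266.4
```

>>> apply_moves(commands=[{"translation": [0, -0.35, 0.4], "twist": 0, "grip": -0.8}, {"translation": [0, -0.55, 0.65], "twist": 0, "grip": -0.8}, {"translation": [0, -0.6, 0.75], "twist": 0, "grip": -0.8}, {"translation": [0, -0.6, 0.75], "twist": 0, "grip": -0.8}, {"translation": [0, -0.6, 0.75], "twist": 0, "grip": -0.8}, {"translation": [0, -0.6, 0.7], "twist": 0, "grip": -0.8}, {"translation": [0, -0.5, 0.6], "twist": 0, "grip": -0.8}, {"translation": [0, -0.3, 0.35], "twist": 0, "grip": -0.8}, {"translation": [0, -0.15, 0.15], "twist": 0, "grip": -0.8}, {"translation": [0, 0, 0], "twist": 0, "grip": -0.8}])

```text
clock: 31.3
ee_pos: [0.4264, -0.2616, 0.199]
ee_rot: [[-0.003, 0.859, 0.512], [0.002, 0.512, -0.859], [-1.0, -0.001, -0.003]]
contact_force: [-0.9, 0.6, 0.4]
grip_width: 0.899
```

```bash
python3 -c "
from h import *
go(.4265,-.263,.025)
top('wrist','red',.04,(.4265,-.263),save='pics/w19.png')
top('wrist','red',.04,(.4265,-.263))
go(.4265,-.263,.025)
"
```

```text
t 31.3 pos [ 0.4264 -0.2616  0.199 ] jaw -59.2 grip 0.899 F [-0.9  0.6  0.4] j [ 0.95  0.1  -0.51  1.86  0.05  1.2  -0.61]
twist units 0.0 then trans units [ 4.35  -0.009  0.043] |d|mm 174.0
wrist red px [322.  191.4] circ [ 423.6 -261.8] d 64.2 ell [ 423.7 -261.8] [61.  63.1] rect [ 423.5 -261.9] [62.  62.1] 75.4
wrist red px [323.1 193. ] circ [ 423.4 -261.2] d 64.1 ell [ 423.7 -261.8] [60.9 63.2] rect [ 423.7 -262. ] [63.3 61.6] 3.5
t 31.4 pos [ 0.4278 -0.2589  0.1999] jaw -59.0 grip 0.9 F [-0.6  0.5  1. ] j [ 0.95  0.09 -0.52  1.86  0.05  1.2  -0.61]
twist units 0.0 then trans units [ 4.371 -0.078  0.08 ] |d|mm 174.9
```

View pics/w19.png

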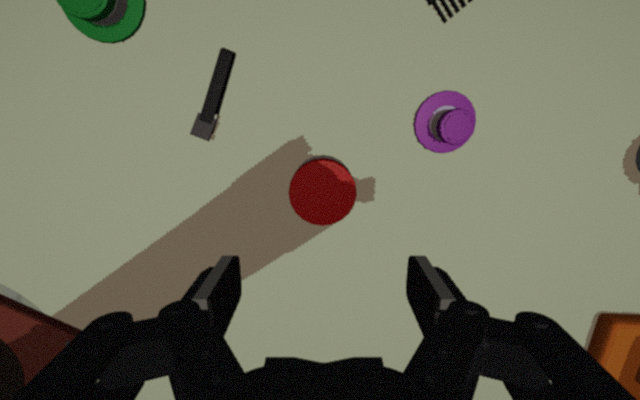

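>>> apply_moves(commands=[{"translation": [0.5, -0.08, 0], "twist": 0, "grip": -0.95}, {"translation": [0.7, 0, 0], "twist": 0, "grip": -0.95}, {"translation": [0.8, 0, 0], "twist": 0, "grip": -0.95}, {"translation": [0.7, 0, 0], "twist": 0, "grip": -0.95}, {"translation": [0.4, 0, 0], "twist": 0, "grip": -0.95}, {"translation": [0.2, 0, 0], "twist": 0, "grip": -0.95}, {"translation": [0, 0, 0], "twist": 0, "grip": -0.95}, {"translation": [0, 0, 0], "twist": 0, "grip": -0.95}])

```text
clock: 32.07
ee_pos: [0.4257, -0.2612, 0.0695]
ee_rot: [[0.0, 0.857, 0.516], [0.0, 0.516, -0.857], [-1.0, 0.0, 0.0]]
contact_force: [-0.4, 1.2, -0.5]
grip_width: 0.973
```

```bash
python3 -c "
from h import *
go(.424,-.262,.024)
"
```

```text
t 32.07 pos [ 0.4257 -0.2612  0.0695] jaw -59.0 grip 0.973 F [-0.4  1.2 -0.5] j [ 0.92  0.24 -0.5   2.    0.14  0.93 -0.69]
twist units 0.0 then trans units [ 1.137 -0.047 -0.004] |d|mm 45.5
```

>>> apply_moves(commands=[{"translation": [0.2, -0.04, 0], "twist": 0, "grip": -0.95}, {"translation": [0.3, 0, 0], "twist": 0, "grip": -0.95}, {"translation": [0.3, 0, 0], "twist": 0, "grip": -0.95}, {"translation": [0.2, 0, 0], "twist": 0, "grip": -0.95}, {"translation": [0.12, 0, 0], "twist": 0, "grip": -0.95}, {"translation": [0, 0, 0], "twist": 0, "grip": -0.95}, {"translation": [0, 0, 0], "twist": 0, "grip": -0.95}])

```text
clock: 32.65
ee_pos: [0.4235, -0.2628, 0.0238]
ee_rot: [[-0.001, 0.858, 0.514], [0.001, 0.514, -0.858], [-1.0, -0.0, -0.001]]
contact_force: [0.6, 0.1, 0.3]
grip_width: 0.974
```

>>> apply_moves(commands=[{"translation": [0, 0, 0], "twist": 0, "grip": -0.8}, {"translation": [0, 0, 0], "twist": 0, "grip": -0.65}, {"translation": [0, 0, 0], "twist": 0, "grip": -0.5}, {"translation": [0, 0, 0], "twist": 0, "grip": -0.3}, {"translation": [0, 0, 0], "twist": 0, "grip": -0.2}, {"translation": [0, 0, 0], "twist": 0, "grip": -0.2}, {"translation": [0, 0, 0], "twist": 0, "grip": -0.2}], newtons=50)

```text
clock: 33.23
ee_pos: [0.4239, -0.2631, 0.0249]
ee_rot: [[0.0, 0.858, 0.514], [-0.001, 0.514, -0.858], [-1.0, 0.0, 0.001]]
contact_force: [-2.0, 1.1, 5.9]
grip_width: 0.736
```

>>> apply_moves(commands=[{"translation": [-0.2, 0, 0], "twist": 0, "grip": -0.2}, {"translation": [-0.4, 0, 0], "twist": 0, "grip": -0.2}, {"translation": [-0.6, 0, 0], "twist": 0, "grip": -0.2}, {"translation": [-0.7, 0, 0], "twist": 0, "grip": -0.2}, {"translation": [-0.6, 0, 0], "twist": 0, "grip": -0.2}, {"translation": [-0.4, 0, 0], "twist": 0, "grip": -0.2}, {"translation": [-0.2, 0, 0], "twist": 0, "grip": -0.2}, {"translation": [0, 0, 0], "twist": 0, "grip": -0.2}])

```text
clock: 33.9
ee_pos: [0.4244, -0.2635, 0.1501]
ee_rot: [[0.002, 0.858, 0.514], [-0.002, 0.514, -0.858], [-1.0, 0.001, 0.003]]
contact_force: [-0.3, -0.4, -2.1]
grip_width: 0.733
```

```bash
python3 -c "
from h import *
go(.6476,-.1332,.15)
top('wrist','red',.006,(.6476,-.1332),save='pics/w20.png')
"
```

```text
t 33.9 pos [ 0.4244 -0.2635  0.1501] jaw -59.1 grip 0.733 F [-0.3 -0.4 -2.1] j [ 0.95  0.14 -0.52  1.92  0.08  1.1  -0.63]
twist units 0.0 then trans units [0.009 6.461 0.076] |d|mm 258.4
```

View pics/w20.png

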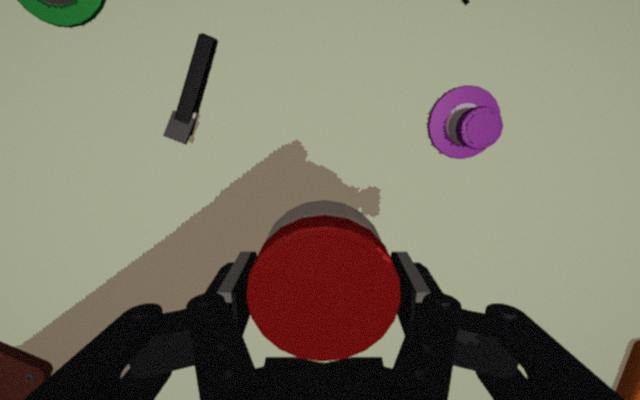

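>>> apply_moves(commands=[{"translation": [0, 0.35, 0], "twist": 0, "grip": -0.2}, {"translation": [0, 0.65, 0.01], "twist": 0, "grip": -0.2}, {"translation": [0, 0.85, 0.01], "twist": 0, "grip": -0.2}, {"translation": [0, 0.9, 0.01], "twist": 0, "grip": -0.2}, {"translation": [0, 0.9, 0.01], "twist": 0, "grip": -0.2}, {"translation": [0, 0.9, 0.01], "twist": 0, "grip": -0.2}, {"translation": [0, 0.8, 0.01], "twist": 0, "grip": -0.2}, {"translation": [0, 0.6, 0.01], "twist": 0, "grip": -0.2}, {"translation": [0, 0.35, 0.01], "twist": 0, "grip": -0.2}, {"translation": [0, 0.15, 0], "twist": 0, "grip": -0.2}])

```text
clock: 34.78
ee_pos: [0.6472, -0.1303, 0.1456]
ee_rot: [[-0.002, 0.856, 0.517], [0.002, 0.517, -0.856], [-1.0, -0.001, -0.003]]
contact_force: [-1.0, 0.8, -1.9]
grip_width: 0.727
```

>>> apply_moves(commands=[{"translation": [0, 0, 0], "twist": 0, "grip": -0.2}, {"translation": [0, 0, 0], "twist": 0, "grip": -0.2}])

```text
clock: 34.95
ee_pos: [0.6454, -0.1335, 0.1468]
ee_rot: [[-0.002, 0.858, 0.514], [0.0, 0.514, -0.858], [-1.0, -0.002, -0.001]]
contact_force: [-0.1, 0.2, -1.7]
grip_width: 0.736
```

```bash
python3 -c "
from h import *
go(.6476,-.1332,.0305)
m=camera_model('wrist');im=grab_frame('wrist');cv2.imwrite('pics/w21.png',im[:,:,::-1])
print(proj(m,[[.6476,-.1332,.006]]))
"
```

```text
t 34.95 pos [ 0.6454 -0.1335  0.1468] jaw -59.1 grip 0.736 F [-0.1  0.2 -1.7] j [ 0.56  0.48 -0.57  1.53  0.27  1.21 -1.09]
twist units 0.0 then trans units [2.907 0.055 0.026] |d|mm 116.3
[[324.05390976 192.82055184]]
```

View pics/w21.png

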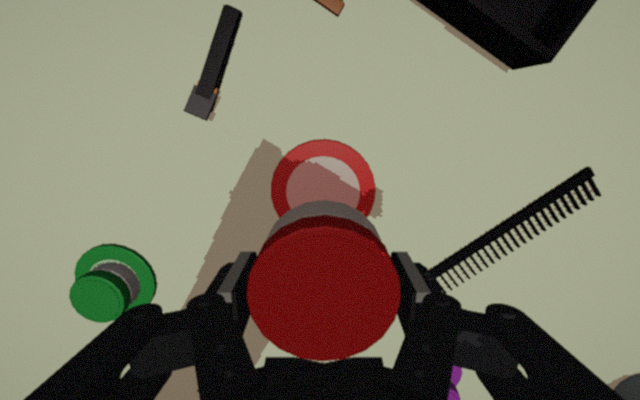

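```bash
python3 -c "
from h import *
from scipy.optimize import least_squares
m=camera_model('wrist');im=grab_frame('wrist')
go(.6476,-.1332,.0305)
M=mask(im,'red',smin=60); M[200:]=0; M[:,:265]=0; M[:,385:]=0
cs,_=cv2.findContours(M,cv2.RETR_EXTERNAL,cv2.CHAIN_APPROX_NONE); c=max(cs,key=len)[:,0,:]; c=c[c[:,1]<190]
p=toz(m,c,.006); print(len(p),c.min(0),c.max(0))
f=least_squares(lambda q:np.hypot(*(p-q[:2]).T)-q[2],[.647,-.133,.046],loss='soft_l1',f_scale=.001); print(f.x,f.cost)
"
```

```text
t 35.05 pos [ 0.6454 -0.1343  0.1476] jaw -59.1 grip 0.735 F [ 0.2  0.2 -2.4] j [ 0.56  0.48 -0.57  1.53  0.27  1.21 -1.09]
twist units 0.0 then trans units [2.928 0.067 0.005] |d|mm 117.1
145 [270 139] [374 189]
[ 0.64748147 -0.13171872  0.04468553] 4.8964276675180885e-06
```

>>> apply_moves(commands=[{"translation": [0.3, 0.05, -0.01], "twist": 0, "grip": -0.2}, {"translation": [0.5, 0.02, 0], "twist": 0, "grip": -0.2}, {"translation": [0.6, 0, 0], "twist": 0, "grip": -0.2}, {"translation": [0.5, 0, 0], "twist": 0, "grip": -0.2}, {"translation": [0.4, 0, 0], "twist": 0, "grip": -0.2}, {"translation": [0.25, 0, 0], "twist": 0, "grip": -0.2}, {"translation": [0.1, 0, 0], "twist": 0, "grip": -0.2}, {"translation": [0, 0, 0], "twist": 0, "grip": -0.2}, {"translation": [0, 0, 0], "twist": 0, "grip": -0.2}])

```text
clock: 35.8
ee_pos: [0.649, -0.1314, 0.0428]
ee_rot: [[0.001, 0.858, 0.514], [-0.0, 0.514, -0.858], [-1.0, 0.001, 0.001]]
contact_force: [-0.0, -0.3, -2.1]
grip_width: 0.731
```

```bash
python3 -c "
from h import *
go(.6475,-.1325,.0305)
"
```

```text
t 35.8 pos [ 0.649  -0.1314  0.0428] jaw -59.1 grip 0.731 F [-0.  -0.3 -2.1] j [ 0.53  0.59 -0.54  1.61  0.34  1.04 -1.14]
twist units 0.0 then trans units [ 0.308 -0.047  0.003] |d|mm 12.5
```

>>> apply_moves(commands=[{"translation": [0.12, -0.03, 0], "twist": 0, "grip": -0.2}, {"translation": [0.08, 0, 0], "twist": 0, "grip": -0.2}, {"translation": [0.05, 0, 0], "twist": 0, "grip": -0.2}, {"translation": [0.02, 0, 0], "twist": 0, "grip": -0.2}, {"translation": [0, 0, 0], "twist": 0, "grip": -0.2}, {"translation": [0, 0, 0], "twist": 0, "grip": -0.2}])

```text
clock: 36.3
ee_pos: [0.6477, -0.1318, 0.0315]
ee_rot: [[0.0, 0.858, 0.514], [0.0, 0.514, -0.858], [-1.0, 0.0, 0.0]]
contact_force: [-0.1, -0.8, -1.9]
grip_width: 0.735
```

>>> apply_moves(commands=[{"translation": [0.02, 0, 0], "twist": 0, "grip": -0.2}, {"translation": [0, 0, 0], "twist": 0, "grip": -0.2}, {"translation": [0, 0, 0], "twist": 0, "grip": -0.2}])

```text
clock: 36.55
ee_pos: [0.6479, -0.1318, 0.031]
ee_rot: [[0.0, 0.858, 0.514], [-0.0, 0.514, -0.858], [-1.0, 0.0, 0.0]]
contact_force: [-1.0, 0.6, 2.7]
grip_width: 0.736
```

Contact. Release and lift.

>>> apply_moves(commands=[{"translation": [0, 0, 0], "twist": 0, "grip": -0.5}, {"translation": [0, 0, 0], "twist": 0, "grip": -0.65}, {"translation": [0, 0, 0], "twist": 0, "grip": -0.8}, {"translation": [0, 0, 0], "twist": 0, "grip": -0.9}, {"translation": [0, 0, 0], "twist": 0, "grip": -0.9}, {"translation": [-0.4, 0, 0], "twist": 0, "grip": -0.9}, {"translation": [-0.8, 0, 0], "twist": 0, "grip": -0.9}, {"translation": [-1, 0, 0], "twist": 0, "grip": -0.9}, {"translation": [-1, 0, 0], "twist": 0, "grip": -0.9}, {"translation": [-0.8, 0, 0], "twist": 0, "grip": -0.9}])

```text
clock: 37.38
ee_pos: [0.6481, -0.1316, 0.1938]
ee_rot: [[0.002, 0.857, 0.515], [-0.0, 0.515, -0.857], [-1.0, 0.002, 0.001]]
contact_force: [0.5, -0.4, 0.6]
grip_width: 0.949
```

>>> apply_moves(commands=[{"translation": [-0.4, 0, 0], "twist": 0, "grip": -0.9}, {"translation": [0, 0, 0], "twist": 0, "grip": -0.9}, {"translation": [0, 0, 0], "twist": 0, "grip": -0.9}])

```text
clock: 37.63
ee_pos: [0.6481, -0.1319, 0.2076]
ee_rot: [[0.002, 0.858, 0.514], [-0.001, 0.514, -0.858], [-1.0, 0.001, 0.002]]
contact_force: [-0.4, -0.6, -1.1]
grip_width: 0.946
```

```bash
python3 -c "
from h import *
m=camera_model('wrist');im=grab_frame('wrist')
a=proj(m,[[.6476,-.1332,.046],[.6476,-.1332,.006]]); print((a-[220,110])*4)
A=cv2.resize(im[110:260,220:420,::-1],None,fx=4,fy=4);cv2.imwrite('pics/w22.png',A)
cv2.imwrite('pics/s22.png',grab_frame('side')[:,:,::-1]);cv2.imwrite('pics/a22.png',grab_frame('scene')[:,:,::-1])
print(state()['clock'],state()['ee_pos'])
"
```

```text
[[414.00561501 323.29074877]
 [413.64980836 285.22584144]]
37.7833 [ 0.6468716  -0.13185485  0.20485586]
```

View pics/w22.png

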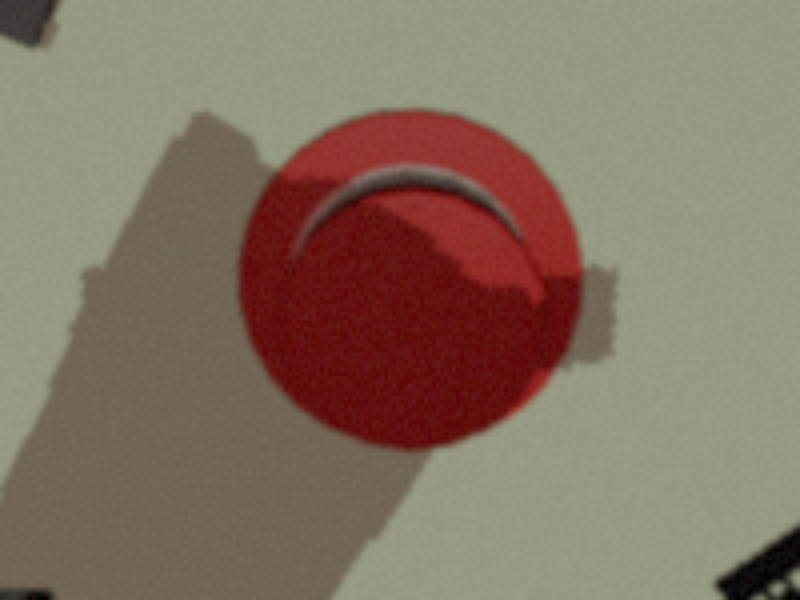

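View pics/s22.png

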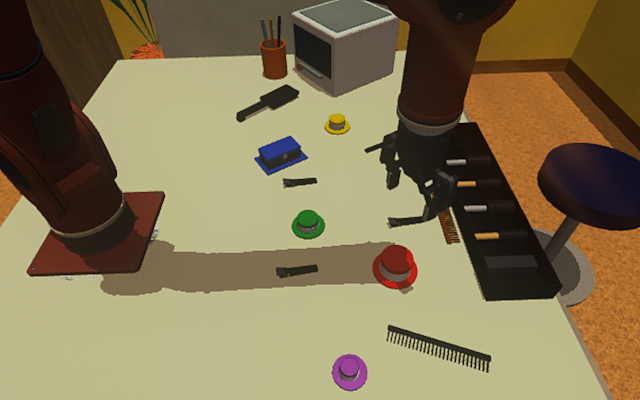

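View pics/a22.png

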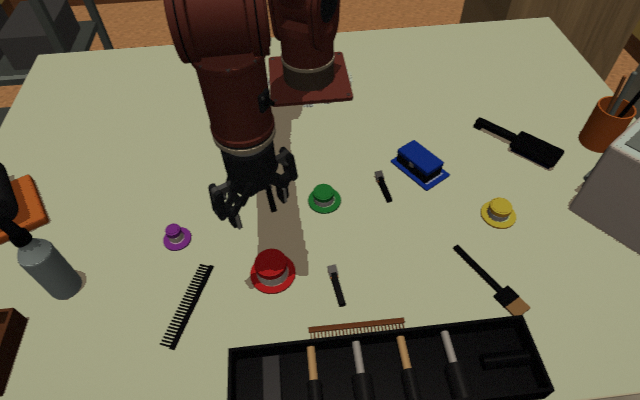

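```bash
python3 -c "
from h import *
S=[]
for n,a in (('side',(240,125,320,185)),('scene',(380,130,460,190))):
    i=cv2.imread(f'pics/{n[0] if n==\"side\" else \"a\"}22.png')[a[1]:a[3],a[0]:a[2]]
    S.append(cv2.resize(i,(560,420),interpolation=cv2.INTER_CUBIC)[:, :400] if 0 else cv2.resize(i,(400,300),interpolation=cv2.INTER_CUBIC))
cv2.imwrite('pics/c22.png',np.hstack(S))
"
```

```text
(no output)
```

View pics/c22.png

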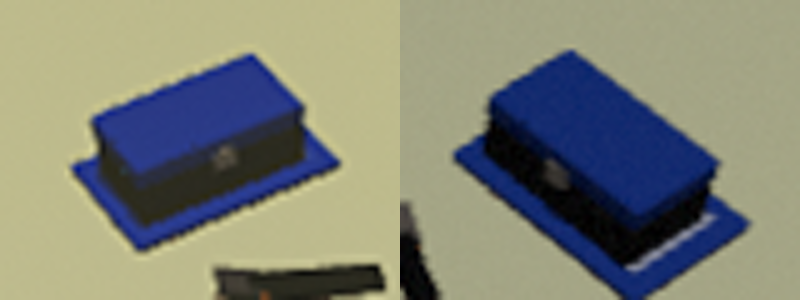

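```bash
python3 -c "
from h import *
go(.4,.231,.205,121)
"
```

```text
t 37.78 pos [ 0.6469 -0.1319  0.2049] jaw -59.0 grip 0.951 F [-0.4  1.  -0.5] j [ 0.57  0.44 -0.59  1.46  0.25  1.31 -1.07]
twist units -0.01 then trans units [  0.016  -0.618 -10.954] |d|mm 438.9
```

>>> apply_moves(commands=[{"translation": [0, -0.02, -0.4], "twist": 0, "grip": -0.8}, {"translation": [0, -0.04, -0.7], "twist": 0, "grip": -0.8}, {"translation": [0, -0.05, -0.9], "twist": 0, "grip": -0.8}, {"translation": [0, -0.05, -0.9], "twist": 0, "grip": -0.8}, {"translation": [0, -0.05, -0.9], "twist": 0, "grip": -0.8}, {"translation": [0, -0.05, -0.9], "twist": 0, "grip": -0.8}, {"translation": [0, -0.05, -0.9], "twist": 0, "grip": -0.8}, {"translation": [0, -0.05, -0.9], "twist": 0, "grip": -0.8}, {"translation": [0, -0.05, -0.9], "twist": 0, "grip": -0.8}, {"translation": [0, -0.05, -0.9], "twist": 0, "grip": -0.8}])

```text
clock: 38.62
ee_pos: [0.4593, 0.1443, 0.2054]
ee_rot: [[-0.002, 0.858, 0.514], [-0.0, 0.514, -0.858], [-1.0, -0.002, -0.001]]
contact_force: [-0.1, 0.3, 0.4]
grip_width: 0.9
```

>>> apply_moves(commands=[{"translation": [0, -0.05, -0.85], "twist": 0, "grip": -0.8}, {"translation": [0, -0.05, -0.75], "twist": 0, "grip": -0.8}, {"translation": [0, -0.05, -0.55], "twist": 0, "grip": -0.8}, {"translation": [0, 0, -0.3], "twist": 0, "grip": -0.8}, {"translation": [0, 0, -0.15], "twist": 0, "grip": -0.8}, {"translation": [0, 0, 0], "twist": 0, "grip": -0.8}, {"translation": [0, 0, 0], "twist": 0, "grip": -0.8}, {"translation": [0, 0, 0], "twist": 0, "grip": -0.8}, {"translation": [0, 0, 0], "twist": 0, "grip": -0.8}])

```text
clock: 39.37
ee_pos: [0.4031, 0.2285, 0.2063]
ee_rot: [[-0.001, 0.859, 0.513], [0.0, 0.513, -0.859], [-1.0, -0.0, -0.0]]
contact_force: [0.9, -0.8, 0.1]
grip_width: 0.9
```

```bash
python3 -c "
from h import *
import pickle
m=camera_model('wrist');s=state();im=grab_frame('wrist');pickle.dump((m,s,im),open('w23.pkl','wb'))
go(.4,.231,.205,121)
cv2.imwrite('pics/w23.png',cv2.resize(im[100:260,220:420,::-1],None,fx=3.75,fy=3.75,interpolation=cv2.INTER_CUBIC))
"
```

```text
t 39.42 pos [0.403  0.2286 0.2063] jaw -59.1 grip 0.9 F [ 0.2  0.2 -0.2] j [ 0.29  0.03 -0.89  1.92  0.02  1.21 -1.65]
twist units -0.03 then trans units [ 0.033 -0.034 -0.089] |d|mm 4.0
```

View pics/w23.png

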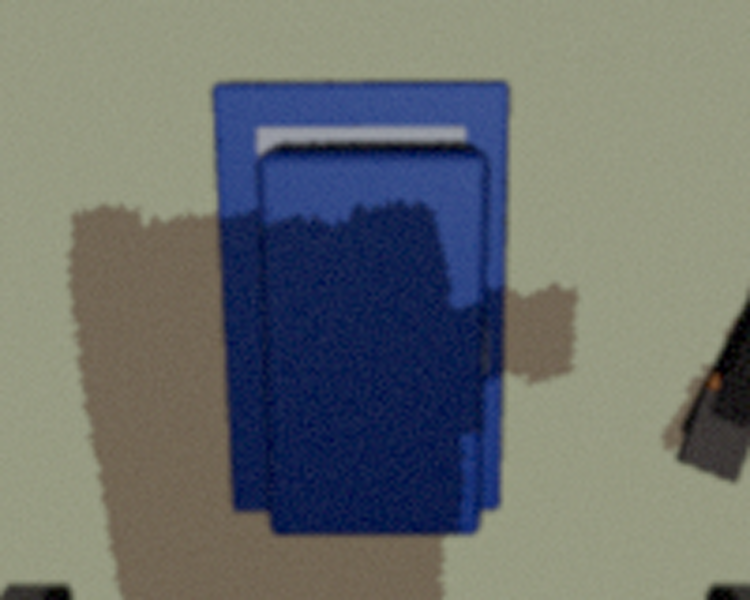

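```bash
python3 -c "
from h import *
import pickle
m,s,im=pickle.load(open('w23.pkl','rb')); R=np.array(s['ee_rot'])
f=lambda P,z: toz(m,np.array(P)/3.75+[220,100],z)
def rep(n,P,z):
    q=f(P,z); t=(q-np.array(s['ee_pos'])[:2])@R[:2,1:]
    print(n,'world',np.round(q.mean(0)*1000,1),'tool yz mm',np.round(t*1000,1).tolist(),'mean',np.round(t.mean(0)*1000,1))
rep('mat',[(213,84),(509,84),(499,511),(234,511)],.006)
rep('pale',[(256,127),(467,127)],.006)
rep('box',[(260,152),(487,152),(478,533),(270,533)],.046)
"
```

```text
mat world [397.9 232.6] tool yz mm [[58.7, -45.7], [58.6, 32.7], [-63.4, 33.2], [-63.3, -44.9]] mean [-2.3 -6.2]
pale world [440.5 258.4] tool yz mm [[47.6, -34.7], [47.5, 21.8]] mean [47.5 -6.5]
box world [398.2 229.1] tool yz mm [[45.0, -29.7], [44.9, 24.0], [-52.8, 23.9], [-52.7, -30.2]] mean [-3.9 -3. ]
```

>>> apply_moves(commands=[{"translation": [0.5, 0, -0.07], "twist": 0, "grip": -0.8}, {"translation": [0.8, 0, 0], "twist": 0, "grip": -0.8}, {"translation": [0.9, 0, 0], "twist": 0, "grip": -0.8}, {"translation": [0.8, 0, 0], "twist": 0, "grip": -0.8}, {"translation": [0.5, 0, 0], "twist": 0, "grip": -0.8}, {"translation": [0.3, 0, 0], "twist": 0, "grip": -0.8}, {"translation": [0.2, 0, 0], "twist": 0, "grip": -0.8}, {"translation": [0.15, 0, 0], "twist": 0, "grip": -0.8}, {"translation": [0, 0, 0], "twist": 0, "grip": -0.8}, {"translation": [0, 0, 0], "twist": 0, "grip": -0.8}])

```text
clock: 40.25
ee_pos: [0.4017, 0.2322, 0.0413]
ee_rot: [[0.001, 0.858, 0.514], [0.0, 0.514, -0.858], [-1.0, 0.001, 0.0]]
contact_force: [-1.0, 0.9, 0.2]
grip_width: 0.904
```

```bash
python3 -c "
from h import *
go(.399,.231,.03,121)
"
```

```text
t 40.25 pos [0.4017 0.2322 0.0413] jaw -59.1 grip 0.904 F [-1.   0.9  0.2] j [ 0.16  0.29 -0.86  2.09  0.28  0.88 -1.89]
twist units -0.01 then trans units [ 0.283 -0.073 -0.008] |d|mm 11.7
```

>>> apply_moves(commands=[{"translation": [0.15, 0, 0], "twist": 0, "grip": -0.8}, {"translation": [0.1, 0, 0], "twist": 0, "grip": -0.7}, {"translation": [0, 0, 0], "twist": 0, "grip": -0.6}, {"translation": [0, 0, 0], "twist": 0, "grip": -0.4}, {"translation": [0, 0, 0], "twist": 0, "grip": -0.2}, {"translation": [0, 0, 0], "twist": 0, "grip": 0}, {"translation": [0, 0, 0], "twist": 0, "grip": 0}, {"translation": [0, 0, 0], "twist": 0, "grip": 0}], newtons=50)

```text
clock: 40.92
ee_pos: [0.4012, 0.232, 0.0308]
ee_rot: [[0.0, 0.858, 0.514], [0.0, 0.514, -0.858], [-1.0, 0.0, 0.0]]
contact_force: [-1.4, -0.4, 5.2]
grip_width: 0.648
```

```bash
python3 -c "
from h import *
go(.399,.231,.03,121)
"
```

```text
t 40.92 pos [0.4012 0.232  0.0308] jaw -59.0 grip 0.648 F [-1.4 -0.4  5.2] j [ 0.15  0.31 -0.85  2.09  0.3   0.86 -1.9 ]
twist units -0.01 then trans units [ 0.021 -0.061 -0.006] |d|mm 2.6
```

>>> apply_moves(commands=[{"translation": [-0.1, 0, 0], "twist": 0, "grip": 0}, {"translation": [-0.1, 0, 0], "twist": 0, "grip": 0}, {"translation": [0, 0.03, -0.04], "twist": 0, "grip": 0}, {"translation": [0, 0.02, -0.04], "twist": 0, "grip": 0}, {"translation": [0, 0, 0], "twist": 0, "grip": 0}, {"translation": [0.07, 0, 0], "twist": 0, "grip": 0}, {"translation": [0.06, 0, 0], "twist": 0, "grip": 0}, {"translation": [0.03, 0, 0], "twist": 0, "grip": 0}, {"translation": [0, 0, 0], "twist": 0, "grip": 0}, {"translation": [0, 0, 0], "twist": 0, "grip": 0}])

```text
clock: 41.75
ee_pos: [0.401, 0.2356, 0.0319]
ee_rot: [[-0.0, 0.858, 0.514], [-0.0, 0.514, -0.858], [-1.0, -0.0, -0.0]]
contact_force: [0.1, -0.2, -1.7]
grip_width: 0.647
```

>>> apply_moves(commands=[{"translation": [0, 0, 0], "twist": 0, "grip": 0}])

```text
clock: 41.83
ee_pos: [0.4011, 0.2357, 0.0321]
ee_rot: [[-0.0, 0.858, 0.514], [0.0, 0.514, -0.858], [-1.0, -0.0, -0.0]]
contact_force: [0.1, -0.3, -0.8]
grip_width: 0.643
```

>>> apply_moves(commands=[{"translation": [0.02, 0, 0], "twist": 0, "grip": 0}, {"translation": [0, 0, 0], "twist": 0, "grip": 0}, {"translation": [0.01, 0, 0], "twist": 0, "grip": 0}, {"translation": [0, 0, 0], "twist": 0, "grip": 0}])

```text
clock: 42.17
ee_pos: [0.4011, 0.2357, 0.0309]
ee_rot: [[0.0, 0.858, 0.514], [-0.0, 0.514, -0.858], [-1.0, 0.0, 0.0]]
contact_force: [0.4, 0.2, -1.7]
grip_width: 0.647
```

>>> apply_moves(commands=[{"translation": [0.015, 0, 0], "twist": 0, "grip": 0}, {"translation": [0, 0, 0], "twist": 0, "grip": 0}])

```text
clock: 42.33
ee_pos: [0.4011, 0.2357, 0.0308]
ee_rot: [[0.0, 0.858, 0.514], [-0.001, 0.514, -0.858], [-1.0, -0.0, 0.001]]
contact_force: [-3.5, -2.2, 8.8]
grip_width: 0.648
```

>>> apply_moves(commands=[{"translation": [0, 0, 0], "twist": 0, "grip": -0.3}, {"translation": [0, 0, 0], "twist": 0, "grip": -0.5}, {"translation": [0, 0, 0], "twist": 0, "grip": -0.7}, {"translation": [0, 0, 0], "twist": 0, "grip": -0.8}, {"translation": [0, 0, 0], "twist": 0, "grip": -0.8}, {"translation": [-0.4, 0, 0], "twist": 0, "grip": -0.8}, {"translation": [-0.8, 0, 0], "twist": 0, "grip": -0.8}, {"translation": [-1, 0, 0], "twist": 0, "grip": -0.8}, {"translation": [-1, 0, 0], "twist": 0, "grip": -0.8}, {"translation": [-0.8, 0, 0], "twist": 0, "grip": -0.8}])

```text
clock: 43.17
ee_pos: [0.4011, 0.2363, 0.193]
ee_rot: [[0.001, 0.857, 0.515], [0.001, 0.515, -0.857], [-1.0, 0.001, -0.0]]
contact_force: [0.6, -0.3, 0.2]
grip_width: 0.905
```

>>> apply_moves(commands=[{"translation": [-0.4, 0, 0], "twist": 0, "grip": -0.8}, {"translation": [0, 0, 0], "twist": 0, "grip": -0.8}, {"translation": [0, 0, 0], "twist": 0, "grip": -0.8}, {"translation": [0, 0, 0], "twist": 0, "grip": -0.8}])

```text
clock: 43.5
ee_pos: [0.4007, 0.2353, 0.2054]
ee_rot: [[-0.001, 0.858, 0.514], [-0.001, 0.514, -0.858], [-1.0, -0.001, -0.0]]
contact_force: [0.4, -0.8, -0.4]
grip_width: 0.897
```

```bash
python3 -c "
from h import *
import pickle
m=camera_model('wrist');s=state();im=grab_frame('wrist');pickle.dump((m,s,im),open('w24.pkl','wb'))
cv2.imwrite('pics/w24.png',cv2.resize(im[100:260,220:420,::-1],None,fx=3.75,fy=3.75,interpolation=cv2.INTER_CUBIC))
cv2.imwrite('pics/s24.png',grab_frame('side')[:,:,::-1]); print(s['ee_pos'],s['contact_force'])
"
```

```text
[0.40071619 0.23530944 0.20536505] [ 0.388911   -0.80757915 -0.41641723]
```

View pics/w24.png

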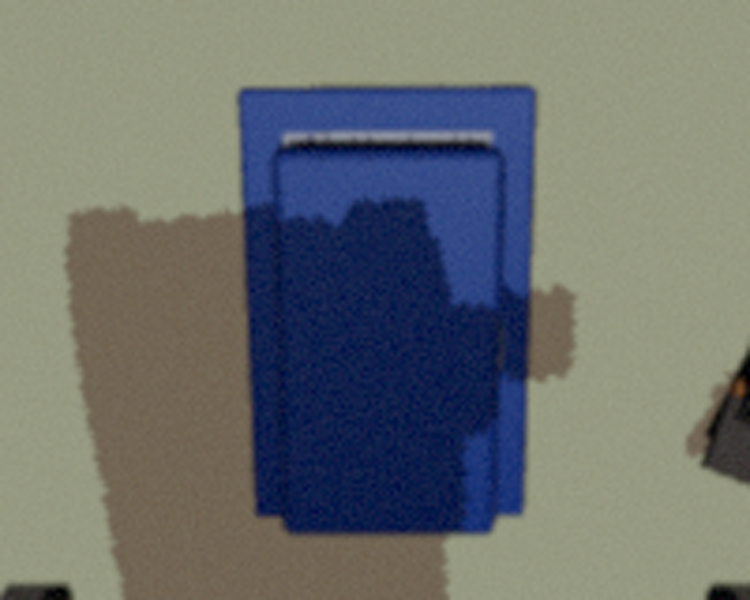

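View pics/s24.png

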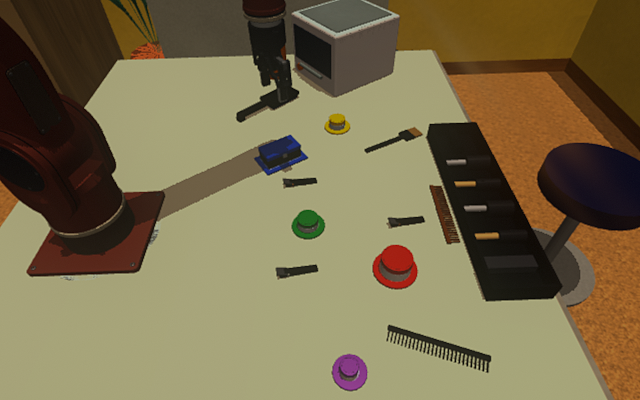

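The blue box is now laterally centred: the mat spans about 241–535 and the box 275–501 along the top edge. All five pieces stand upright on their mats and the gripper is clear of everything, so I am handing in.

```bash
python3 -c "
from workcell import *
print(close_job())"
```

```text
the job is handed in; nothing more can be done
None
```

Both stacks are apart. All five pieces stand upright and released on the mats of their own colours, and the job was handed in at about 43.5 s with the gripper raised clear at a height of about 0.2 m.

- **Order:** I moved the pot first, then the green tin, the yellow tin, the box and the tub. I then picked the box up once more, because my first placing was about 3.5 mm off centre, and shifted it about 3.7 mm.
- **Round pieces:** The wrist pictures taken after each release show the pot, tins and tub within about 2 mm of the middle of their mats.
- **Box:** By eye in the last wrist picture it is parallel to its mat and centred across its width. I did not measure it again after the shift. A thin pale strip still shows at one end, which suggests it sits 1–3 mm towards the robot along its length.
- **Forces:** The highest contact reading was about 23 N upward, when the box first touched its mat.
- **Disagreement:** The scene and side cameras differed by up to about 4 mm on the mats, within what their calibration allows. I averaged the two and used the wrist camera as a check. That difference is the likely cause of the box's first offset.

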